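# Gather two boards in the corner of the clamping board and close the jaw

## Task

Get the two loose boards ready for edge-gluing on the plywood clamping board: slide one lengthwise along the far fence into the far left corner until it is tight against both fences, then slide the other one in tight against it, edge to edge and with its end against the left fence too; either board may go first, but do not lift them. Finally slide the blue clamp jaw up until it is snug against the pair, and leave the glue bottle, chisel, tin, try square and offcut where they are.

Things in the scene. Friction and masses are not known exactly. Their poses are not given: they have to be found in the camera images.
- jig: Fixed clamping board: plywood 360 mm (x) by 560 mm (y), 12 mm thick, with two brown fences on top, 28 mm high, 30 mm thick. Origin: centre of its underside, at bench height; x points away from the robot to the far fence, y to the left fence, z up. Inner faces: far fence x = +135 mm (nearly the whole width), left fence y = +220 mm, from the corner 250 mm toward the robot.
- corner (a point): Where the inner faces of both fences meet at the plywood's upper face (12 mm above the bench). Axes as the clamping board's: +x into the far fence, +y into the left fence. The first board fully home has its origin 38 mm toward the robot (-x) and 70 mm to the right (-y) of this point, the second 114 mm (-x) and 70 mm (-y), both with their long edges along the far fence.
- board_light: Loose light pine board, 140 x 76 x 32 mm (long edge x width x thickness), lying flat on the plywood. Origin: centre of its underside; its y axis runs along the 140 mm length, its x axis across the 76 mm width, z up. Weight about 0.2 kg.
- board_dark: Loose dark brown walnut board, 140 x 76 x 32 mm (long edge x width x thickness), lying flat on the plywood. Origin: centre of its underside; its y axis runs along the 140 mm length, its x axis across the 76 mm width, z up. Weight about 0.2 kg.
- jaw (a joint): Position of the clamp jaw along the flush steel bar, in m, growing toward the far fence: 0 fully open (its face 262 mm from the far fence); starts at 0.015 to 0.045. With both boards tight it meets them at 0.110; own stop at 0.125. It slides stiffly (about 3 N), needs no unlocking and stays where it is left.
- jaw_back (a point): Middle of the rear (robot-side) face of the blue jaw, 20 mm above the plywood. Its pressing plate, 60 mm wide (y), 30 mm high, 14 mm thick, has its front face 40 mm ahead (+x) of this point; behind it the blue body is 36 mm wide, 26 mm long (x), 39 mm high, to push from behind or pinch from above. It slides along the clamping board's x, 70 mm right (-y) of the corner.
- glue: White glue bottle with a yellow label and orange cap, 54 mm across and 150 mm tall, standing on the near right corner of the plywood; origin: centre of its foot. Bystander.
- chisel: Chisel with a red handle, 236 mm long, lying on the bench to the left of the clamping board; origin: the joint of handle and blade, at bench height; blade to its +x. Bystander.
- trysquare: Try square with a brown wooden stock 130 mm long and a steel blade 220 mm long, lying on the bench to the right; origin: under the middle of the stock. Bystander.
- screw_tin: Closed steel tin with a green label, 80 mm across, 90 mm tall, left of the clamping board; origin: centre of its foot. Bystander.
- offcut: Pine offcut 90 x 45 x 50 mm on the bench to the right of the clamping board; origin: centre of its underside. Bystander.
Things that resemble listed ones, but are neither listed nor needed, are in the scene too. There is more than one size of the board_dark; the one meant has the size given above.

How it is judged:
On the way, in this order (a step that is already met when the one before it is completed fails the run):
1. one board is home in the corner: flat, within 3 mm of touching the far fence along its length and the left fence with its end, square within 0.025 rad (((x of board_light in the frame of corner between -0.041 and -0.035 m and y of board_light in the frame of corner between -0.073 and -0.067 m and z of board_light in the frame of corner below 0.004 m and angle between the y axis of board_light and the y axis of corner, either way round below 0.025 rad) or (x of board_dark in the frame of corner between -0.041 and -0.035 m and y of board_dark in the frame of corner between -0.073 and -0.067 m and z of board_dark in the frame of corner below 0.004 m and angle between the y axis of board_dark and the y axis of corner, either way round below 0.025 rad))), for 0.2 s.
2. the other board is packed against it: within 3 mm of its place edge to edge with the first and end against the left fence, square within 0.025 rad, the first still home (((x of board_light in the frame of corner between -0.041 and -0.035 m and y of board_light in the frame of corner between -0.073 and -0.067 m and z of each of board_light, board_dark in the frame of corner below 0.004 m and angle between the y axis of each of board_light, board_dark and the y axis of corner, either way round below 0.025 rad and x of board_dark in the frame of corner between -0.117 and -0.111 m and y of board_dark in the frame of corner between -0.073 and -0.067 m) or (x of board_dark in the frame of corner between -0.041 and -0.035 m and y of board_dark in the frame of corner between -0.073 and -0.067 m and z of each of board_dark, board_light in the frame of corner below 0.004 m and angle between the y axis of each of board_dark, board_light and the y axis of corner, either way round below 0.025 rad and x of board_light in the frame of corner between -0.117 and -0.111 m and y of board_light in the frame of corner between -0.073 and -0.067 m))), for 0.2 s.
At the end, for the whole second after the job is handed in: Both boards lie flat and at rest, one tight in the far left corner and the other edge to edge in front of it with its end at the left fence (each within 3 mm of its place and 0.025 rad of square, either order), and the clamp jaw is closed on them to within 3 mm (joint jaw above 0.107) (((x of board_light in the frame of corner between -0.041 and -0.035 m and y of board_light in the frame of corner between -0.073 and -0.067 m and z of each of board_light, board_dark in the frame of corner below 0.004 m and angle between the y axis of each of board_light, board_dark and the y axis of corner, either way round below 0.025 rad and x of board_dark in the frame of corner between -0.117 and -0.111 m and y of board_dark in the frame of corner between -0.073 and -0.067 m) or (x of board_dark in the frame of corner between -0.041 and -0.035 m and y of board_dark in the frame of corner between -0.073 and -0.067 m and z of each of board_dark, board_light in the frame of corner below 0.004 m and angle between the y axis of each of board_dark, board_light and the y axis of corner, either way round below 0.025 rad and x of board_light in the frame of corner between -0.117 and -0.111 m and y of board_light in the frame of corner between -0.073 and -0.067 m)) and linear speed of each of board_light, board_dark below 0.01 m/s and value of joint jaw above 0.107 m and velocity of joint jaw between -0.01 and 0.01 m/s); the robot touches nothing.
It fails at once if a board is lifted off the plywood (more than 20 mm) or tipped up (z of any of board_light, board_dark in the frame of corner above 0.02 m or angle between any of board_light, board_dark's own z axis and vertical above 0.3 rad).
It fails at once if the glue bottle is moved more than 30 mm or tipped, or the chisel, tin, try square or offcut is moved more than 40 mm (distance of glue from where it was at the start of the episode above 0.03 m or distance of any of chisel, trysquare, screw_tin, offcut from where it was at the start of the episode above 0.04 m or angle between glue's own z axis and vertical above 0.4 rad).
It also fails if it takes over 70 s, if anything falls off the work surface, if the arm or the gripper's body presses on something with over 40 N, if the wrist force passes 120 N, or if a joint passes its speed limit or range.

## Robot

A 6-joint arm with a two-finger parallel gripper is mounted at the origin on the work surface. World frame = base frame: x ahead of the robot, y to its left, z up, the work surface at z = 0. Lengths are in m, angles in rad, forces in N, time in s.
With the tool pointing down it reaches from about 0.25 to 0.775 m from the base axis. Payload 4 kg.
Tool frame: the origin (TCP) lies on the centre line of the jaws, within the pads' length; the fingertips stand 8 mm ahead of it and the grasp point (between the pads) lies 11 mm behind it; y points along the fingers, x is the direction in which the jaws open and shut, and the axes are right-handed (so a half turn about y gives the same grasp; the last joint's range is limited). The gripper opens to 94 mm and grips with 3 to 60 N. Pads are 16 mm wide; open, the fingers measure 119 mm over their backs; the gripper's body (75 mm by 177 mm) begins 78 mm behind the grasp point.
Start: joints at [1.173, 0.087, 1.371, -0, 1.684, -0.103], TCP at [0.16, 0.526, 0.183] pointing down, gripper open.
Joint ranges: [-3.1, 3.1], [-0.76, 2.03], [0.27, 2.55], [-1.08, 4.22], [0.17, 2.65], [-2.57, 2.57]. Speed limits (rad/s): [2.79, 2.79, 3.14, 3.14, 3.14, 3.14].

## Interface

Orientations are given as [roll, pitch, yaw] about the fixed x, y, z axes, in that order (R = Rz(yaw) Ry(pitch) Rx(roll)).
In Python, from bench import robot gives the robot as it stands.
- The arm moves only by the tool step_arm, never from a script. Its argument "commands" is a list of rows, each an object with "xyz": the shift along the world's x, y, z in m, a list of three; "twist": the turn, a rotation vector about the world's x, y, z in degrees, a list of three. In form: [{"xyz": [tx, ty, tz], "twist": [ax, ay, az]}, ...]. A call has 1 to 12 rows; each row is the pose to reach, as a shift and turn from the pose commanded when the call began; what a row does not reach only later rows make up. A row lasts 1/12 s, in which the tool goes at most 41.7 mm and 7.16 degrees, less where a joint would pass 70% of its speed; a pose out of reach is approached as far as the arm can. A call with a gripper value outside its range is refused whole. "fingers" is the closure in counts, from 0 (fully open) to 255 (shut), set as the call begins (left out, the last holds). The fingers move at their own pace and stop on an object; the grip force is fixed at half the most. Time passes only in rows, so rows that repeat a pose let the fingers close. It gives the time, the measured TCP pose, the force and the opening at its end, in the units of the state.
- robot.get_obs(): the state, without advancing time (a new reading comes with each control period).
- robot.snapshot(name): name is "scene" or "top" or "wrist"; returns (picture, depth): 480x640x3 uint8, red, green, blue; 480x640 float32, m along the optical axis (not along the pixel's ray), 0 where there is no reading.
- robot.camera_info(name): a dict with "fx", "fy", "cx", "cy" (pixels), "k1" (the pictures are not rectified: a ray, as slopes to the right and down, at radius r is drawn at 1 + k1 r^2 times it, then the intrinsics apply), "R" (3x3) and "t" (3): a world point X has camera coordinates R X + t. Camera axes: x right, y down, z forward; pixel columns grow to the right and rows downward; lengths in m; the calibration is good to about 2 mm. A picture is of the moment at which its call begins: read the wrist's pose just before it. camera_info takes no time and is no camera call; for the wrist camera it gives the pose at the moment of the call.
- robot.close_job(): hands the job in, once; it reports no verdict.
The state is a dict: "time": time; "joint_positions": joint angles; "qvel": joint speeds; "joint_torque": joint torques, N m; "tool_pos": TCP position; "ee_rot": TCP orientation; "wrist_force": force on the tool from outside, world axes, zero at the start; "wrist_torque": the same for the moment, N m; "width": finger opening in m.
Only numpy, scipy, OpenCV 4.12 (cv2) and the standard library are available. Lean on these libraries where they do the work, as an engineer would, in place of code of your own. Each camera call takes 0.05 s, during which the arm holds its last target.

## Working session

There is one attempt and no reset: what is moved stays moved. The work goes in short steps, Python scripts to look and compute and a tool call to move; the robot and the scene stay as the last step left them, time stands still between calls to the robot, and variables do not carry over. Pictures are saved under pics/ and viewed, and the job is handed in when it is done.

Besides the shell and the picture viewer there is one more tool, called after "Emit:" as name([rows], argument=value, ...), one row to a line, values as JSON. step_arm: Moves the arm, as the interface text tells. Its arguments: {"type":"object","properties":{"commands":{"type":"array"},"fingers":{"type":"number"}},"required":["commands"]}

```bash
mkdir -p pics && ls && python3 - <<'E'
from bench import robot
import cv2,numpy as np
o=robot.get_obs();print({k:np.round(v,3) for k,v in o.items()})
for n in ("scene","top"):
    p,d=robot.snapshot(n);cv2.imwrite(f"pics/{n}0.png",p[:,:,::-1]);np.save(f"{n}_d.npy",d)
    print(n,{k:np.round(v,4).tolist() for k,v in robot.camera_info(n).items()})
E
```

```text
pics
{'time': np.float64(0.0), 'joint_positions': array([ 1.173,  0.088,  1.372, -0.   ,  1.684, -0.103]), 'qvel': array([-0.   , -0.001,  0.   , -0.   , -0.001, -0.001]), 'joint_torque': array([-1.0000e-03, -3.4017e+01, -3.0243e+01,  7.2000e-02,  3.3000e-02,
       -0.0000e+00]), 'tool_pos': array([0.16 , 0.526, 0.182]), 'ee_rot': array([-1.571,  0.002,  1.276]), 'wrist_force': array([-0.499,  0.172, -0.615]), 'wrist_torque': array([ 0.035, -0.006,  0.053]), 'width': np.float64(0.094)}
scene {'fx': 482.098, 'fy': 482.098, 'cx': 321.4092, 'cy': 241.7039, 'k1': -0.1099, 'R': [[0.0471, 0.9988, 0.0132], [0.5911, -0.0172, -0.8064], [-0.8052, 0.0458, -0.5912]], 't': [0.0041, -0.2633, 1.6758]}
top {'fx': 533.8913, 'fy': 533.8913, 'cx': 316.7373, 'cy': 238.7796, 'k1': 0.0014, 'R': [[0.0101, -0.9998, 0.0159], [-0.9926, -0.0119, -0.1206], [0.1208, -0.0145, -0.9926]], 't': [-0.0534, 0.5295, 1.2604]}
```

View pics/scene0.png

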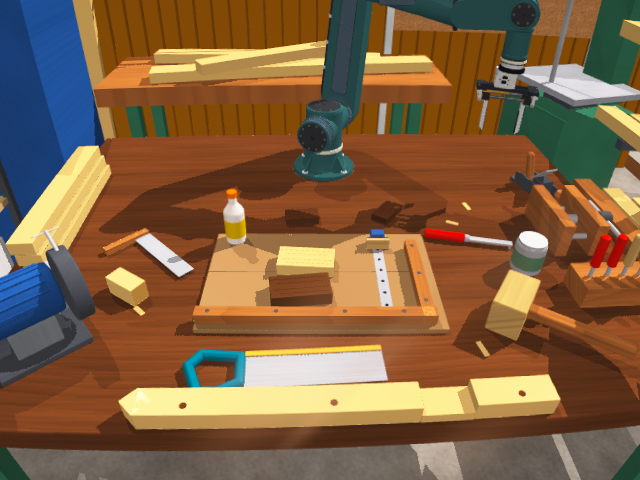

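View pics/top0.png

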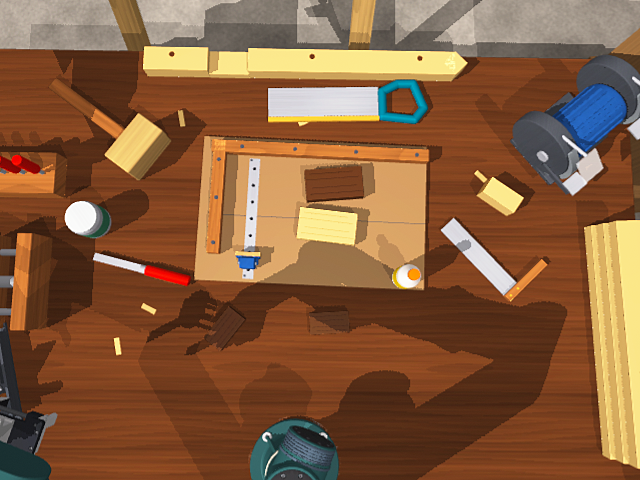

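```bash
cat > h.py <<'E'
import numpy as np,cv2
from bench import robot
def ray_plane(cam,uv,z):
    c=robot.camera_info(cam) if isinstance(cam,str) else cam
    K=np.array([[c['fx'],0,c['cx']],[0,c['fy'],c['cy']],[0,0,1]])
    n=cv2.undistortPoints(np.asarray(uv,float).reshape(-1,1,2),K,np.array([c['k1'],0,0,0,0.])).reshape(-1,2)
    R=np.array(c['R']);t=np.array(c['t']);C=-R.T@t
    D=np.c_[n,np.ones(len(n))]@R
    s=(z-C[2])/D[:,2]
    return C+s[:,None]*D
def dpts(cam,uv,depth):
    c=robot.camera_info(cam) if isinstance(cam,str) else cam
    K=np.array([[c['fx'],0,c['cx']],[0,c['fy'],c['cy']],[0,0,1]])
    n=cv2.undistortPoints(np.asarray(uv,float).reshape(-1,1,2),K,np.array([c['k1'],0,0,0,0.])).reshape(-1,2)
    R=np.array(c['R']);t=np.array(c['t'])
    return (np.c_[n,np.ones(len(n))]*np.asarray(depth)[:,None]-t)@R
def proj(cam,X):
    c=robot.camera_info(cam) if isinstance(cam,str) else cam
    K=np.array([[c['fx'],0,c['cx']],[0,c['fy'],c['cy']],[0,0,1]])
    r,_=cv2.Rodrigues(np.array(c['R']))
    return cv2.projectPoints(np.asarray(X,float).reshape(-1,1,3),r,np.array(c['t']),K,np.array([c['k1'],0,0,0,0.]))[0].reshape(-1,2)
E
python3 - <<'E'
import cv2,numpy as np
a=cv2.imread('pics/top0.png')
cv2.imwrite('pics/topcrop0.png',cv2.resize(a[125:345,185:445],None,fx=3,fy=2.7,interpolation=cv2.INTER_CUBIC))
from h import *
d=np.load('top_d.npy')
for uv in [(335,183),(327,225),(329,320),(229,325),(300,150),(210,200),(280,230),(248,260),(215,265)]:
    print(uv,dpts('top',[uv],[d[uv[1],uv[0]]]).round(4))
E
```

```text
(335, 183) [[ 0.6653 -0.0903  0.0466]]
(327, 225) [[ 0.5622 -0.0718  0.0452]]
(329, 320) [[ 0.3355 -0.0791  0.0218]]
(229, 325) [[0.3215 0.1596 0.0228]]
(300, 150) [[ 0.7468 -0.0043  0.0451]]
(210, 200) [[0.6204 0.2117 0.0411]]
(280, 230) [[0.5541 0.0431 0.006 ]]
(248, 260) [[0.4748 0.1146 0.0556]]
(215, 265) [[0.4655 0.2002 0.0083]]
```

View pics/topcrop0.png

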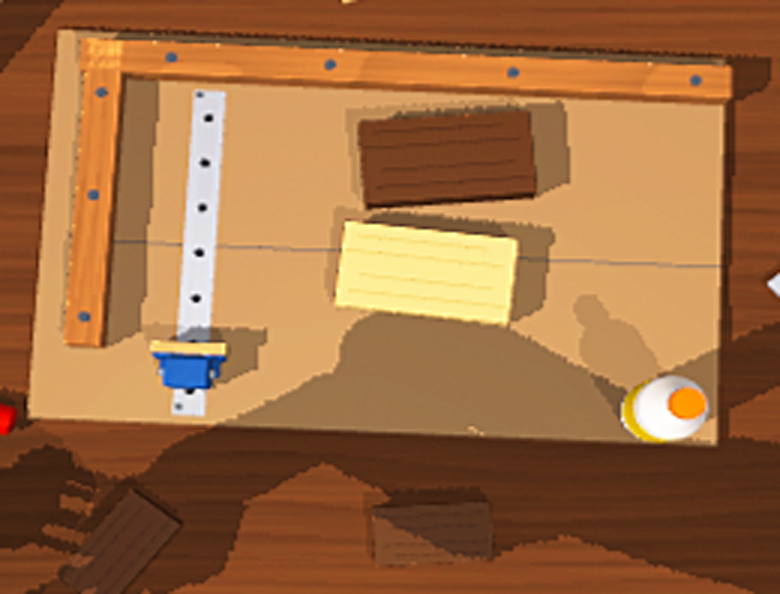

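```bash
python3 - <<'E'
import cv2,numpy as np
from h import *
a=cv2.imread('pics/top0.png');h=cv2.cvtColor(a,cv2.COLOR_BGR2HSV)
for n,uv in dict(dark=(335,190),light=(327,220),ply=(280,200),plysh=(300,265),fencefar=(300,150),fencefarface=(300,158),fl=(212,200),flface=(221,200),bench=(450,150),d2=(329,325),d3=(225,325),blue=(248,262),shadow2=(232,200)).items(): print(n,uv,h[uv[1],uv[0]])
for v in range(138,175): print(v,a[v,280],h[v,280], end=' | ')
print()
for u in range(200,240): print(u,h[190,u],end=' | ')
E
```

```text
dark (335, 190) [ 11 184 122]
light (327, 220) [ 24 129 250]
ply (280, 200) [ 16 136 219]
plysh (300, 265) [ 15 132 156]
fencefar (300, 150) [ 14 189 229]
fencefarface (300, 158) [ 15 140 213]
fl (212, 200) [ 13 190 208]
flface (221, 200) [ 13 190 236]
bench (450, 150) [ 12 195 135]
d2 (329, 325) [ 10 156  88]
d3 (225, 325) [ 10 162  88]
blue (248, 262) [107 205 206]
shadow2 (232, 200) [ 14 137 151]
138 [18 38 76] [ 10 195  76] | 139 [33 54 86] [ 12 157  86] | 140 [ 50  79 111] [ 14 140 111] | 141 [ 53  82 107] [ 16 129 107] | 142 [ 52 103 171] [ 13 177 171] | 143 [ 57 129 218] [ 13 188 218] | 144 [ 58 128 217] [ 13 187 217] | 145 [ 56 129 220] [ 13 190 220] | 146 [ 60 134 226] [ 13 187 226] | 147 [ 60 133 226] [ 13 187 226] | 148 [ 55 129 220] [ 13 191 220] | 149 [ 54 128 220] [ 13 192 220] | 150 [ 59 136 225] [ 14 188 225] | 151 [ 56 130 221] [ 13 190 221] | 152 [ 56 129 219] [ 13 190 219] | 153 [ 63 147 241] [ 14 188 241] | 154 [ 44 101 181] [ 12 193 181] | 155 [ 37  80 148] [ 12 191 148] | 156 [ 48  99 169] [ 13 183 169] | 157 [ 95 155 214] [ 15 142 214] | 158 [102 164 221] [ 16 
[... 655 characters left out ...]
 205 [ 15 136 217] | 206 [ 15 137 218] | 207 [ 15 136 220] | 208 [ 15 138 201] | 209 [ 15 136 186] | 210 [ 14 168 217] | 211 [ 14 188 220] | 212 [ 14 189 217] | 213 [ 13 189 212] | 214 [ 13 188 226] | 215 [ 14 190 230] | 216 [ 14 188 229] | 217 [ 13 192 209] | 218 [ 13 190 212] | 219 [ 13 188 229] | 220 [ 14 187 230] | 221 [ 14 189 241] | 222 [ 12 193 174] | 223 [ 11 194 100] | 224 [ 14 162 115] | 225 [ 15 141 147] | 226 [ 15 137 151] | 227 [ 15 139 149] | 228 [ 15 138 150] | 229 [ 15 139 149] | 230 [ 15 139 150] | 231 [ 15 140 151] | 232 [ 15 140 151] | 233 [ 15 140 151] | 234 [ 15 142 149] | 235 [ 14 140 140] | 236 [ 15 139 214] | 237 [ 16 137 224] | 238 [ 16 137 219] | 239 [ 16 137 220] |
```

```bash
cat > m.py <<'E'
import sys
from h import *
def cross(prof,thr,rising):
    out=[]
    for i in range(len(prof)-1):
        a,b=prof[i],prof[i+1]
        if (a<thr<=b if rising else a>=thr>b): out.append(i+(thr-a)/(b-a))
    return out
def line(P):
    P=np.array(P);
    vx,vy,x0,y0=cv2.fitLine(P.astype(np.float32),cv2.DIST_HUBER,0,.002,.002).ravel()
    n=np.array([-vy,vx]);r=(P-[x0,y0])@n
    return np.array([vx,vy]),np.array([x0,y0]),np.abs(r).mean()
def jig(a):
    S=cv2.cvtColor(a,cv2.COLOR_BGR2HSV)[:,:,1].astype(float)
    far=[];left=[]
    for u in list(range(262,300))+list(range(372,425)):
        c=cross(S[146:175,u],163,False)
        if c: far.append((u,146+c[0]))
    for v in range(172,246):
        c=cross(S[v,216:240],163,False)
        if c: left.append((216+c[0],v))
    F=ray_plane('top',far,.012)[:,:2];L=ray_plane('top',left,.012)[:,:2]
    return line(F),line(L)
def board(mask,cam,z,mina=400):
    cs,_=cv2.findContours(mask,cv2.RETR_EXTERNAL,cv2.CHAIN_APPROX_NONE)
    r=[]
    for c in cs:
        if cv2.contourArea(c)<mina: continue
        X=ray_plane(cam,c.reshape(-1,2),z)[:,:2]
        (cx,cy),(w,h),ang=cv2.minAreaRect((X*1000).astype(np.float32))
        if w>h: w,h,ang=h,w,ang-90   # ang: direction of width(x) axis; 
        ang=(ang+90)%180-90
        r.append((c.reshape(-1,2).mean(0).round(0),np.round([cx,cy,w,h,ang],1)))
    return r
E
python3 - <<'E'
from m import *
a=cv2.imread('pics/top0.png');h=cv2.cvtColor(a,cv2.COLOR_BGR2HSV)
(f,f0,rf),(l,l0,rl)=jig(a)
print('far',np.degrees(np.arctan2(f[1],f[0])),f0,rf,'left',np.degrees(np.arctan2(l[1],l[0])),l0,rl)
A=np.c_[f,-l];s=np.linalg.solve(A,l0-f0);print('corner',f0+s[0]*f)
roi=np.zeros(a.shape[:2],np.uint8);roi[160:350,200:430]=255
lm=cv2.inRange(h,(20,80,200),(30,180,255))&roi
print('light',board(lm,'top',.044))
dm=cv2.inRange(h,(0,140,20),(14,255,140));dm[:163]=0;dm[204:]=0;dm[:,:301]=0;dm[:,372:]=0
print('dark',board(dm,'top',.044))
bm=cv2.inRange(h,(100,150,60),(115,255,255))&roi
print('blue',board(bm,'top',.045,100))
ym=cv2.inRange(h,(18,80,130),(26,200,255));ym[:245]=0;ym[262:]=0;ym[:,:230]=0;ym[:,270:]=0
print('plate',board(ym,'top',.042,20))
cv2.imwrite('pics/masks0.png',cv2.merge([lm|ym,dm,bm])[120:350,190:450].repeat(3,0).repeat(3,1)[:600])
c=robot.camera_info('top');print(-np.array(c['R']).T@c['t'])
E
```

```text
far 88.007 [ 0.7346946  -0.07850022] 0.003178361691835865 left -2.0299523 [0.6053911 0.184888 ] 0.0002292903422740707
corner [0.7436895  0.17998612]
light [(array([326., 226.]), array([560.9, -70.7,  76.9, 139.1,  -6.1]))]
dark [(array([334., 184.]), array([664.7, -87.2,  82.2, 141.4,   5.1]))]
blue [(array([248., 261.]), array([470.3, 117.8,  28.4,  55. ,  -2.7]))]
plate [(array([247., 253.]), array([492.2, 119.2,   8.6,  57.4,  -2.1]))]
[ 0.37395512 -0.02880598  1.31573553]
```

View pics/masks0.png

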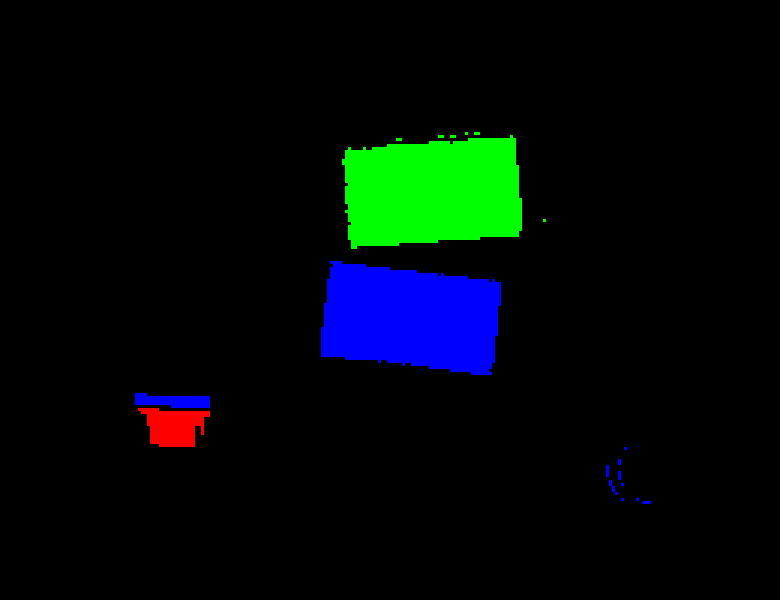

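```bash
cat >> m.py <<'E'
def jig2(a):
    S=cv2.cvtColor(a,cv2.COLOR_BGR2HSV)[:,:,1].astype(float)
    far=[]
    for u in list(range(265,300))+list(range(375,424)):
        v0=int(153+ (u-240)*0.06)
        c=cross(S[v0:v0+12,u],163,False)
        if c: far.append((u,v0+c[0]))
    left=[]
    for v in range(172,246):
        c=cross(S[v,216:240],163,False)
        if c: left.append((216+c[0],v))
    out=[]
    for p in (far,left):
        p=np.array(p)
        X=ray_plane('top',p,.012)[:,:2]
        for _ in range(3):
            d,x0,r=line(X); e=np.abs((X-x0)@[-d[1],d[0]]); X=X[e<max(.0015,2.5*np.median(e))]
        out.append((d,x0,e.mean(),len(X)))
    (f,f0,*_),(l,l0,*_)=out
    s=np.linalg.solve(np.c_[f,-l],l0-f0)
    return f0+s[0]*f,np.degrees(np.arctan2(-f[0],f[1])),np.degrees(np.arctan2(l[1],l[0])),out[0][2:],out[1][2:]
E
python3 - <<'E'
from m import *
print(jig2(cv2.imread('pics/top0.png')))
a=cv2.imread('pics/top0.png');h=cv2.cvtColor(a,cv2.COLOR_BGR2HSV)
dm=cv2.inRange(h,(0,140,20),(14,255,140));dm[:163]=0;dm[204:]=0;dm[:,:301]=0;dm[:,372:]=0
dm=cv2.morphologyEx(dm,cv2.MORPH_OPEN,np.ones((5,5)))
print('dark',board(dm,'top',.044))
E
```

```text
(array([0.74367523, 0.17998666], dtype=float32), np.float32(-2.032846), np.float32(-2.0299523), (np.float64(0.00022013605125343483), 71), (np.float64(0.0002292903422740707), 74))
dark [(array([334., 184.]), array([664.7, -87.5,  82.2, 140.8,   5.1]))]
```

Emit:
step_arm([
  {"xyz": [0.025,-0.031,0],"twist": [0,0,-4]},
  {"xyz": [0.051,-0.061,0],"twist": [0,0,-8]},
  {"xyz": [0.076,-0.092,0],"twist": [0,0,-12]},
  {"xyz": [0.102,-0.123,0],"twist": [0,0,-17]},
  {"xyz": [0.127,-0.153,0],"twist": [0,0,-22]},
  {"xyz": [0.152,-0.184,0],"twist": [0,0,-27]},
  {"xyz": [0.178,-0.215,0],"twist": [0,0,-33]},
  {"xyz": [0.203,-0.245,0],"twist": [0,0,-39]},
  {"xyz": [0.229,-0.276,0],"twist": [0,0,-45]},
  {"xyz": [0.254,-0.307,0],"twist": [0,0,-51]},
  {"xyz": [0.279,-0.337,0],"twist": [0,0,-57]},
  {"xyz": [0.305,-0.368,0],"twist": [0,0,-62]},
], fingers=20)

```text
time: 1.1
tool_pos: [0.4653, 0.1566, 0.183]
ee_rot: [-1.571, 0.0, 0.189]
wrist_force: [0.5, -0.5, -0.5]
width: 0.0866
```

Emit:
step_arm([
  {"xyz": [0.025,-0.031,0],"twist": [0,0,-2]},
  {"xyz": [0.051,-0.061,0],"twist": [0,0,-4]},
  {"xyz": [0.076,-0.092,0],"twist": [0,0,-6]},
  {"xyz": [0.102,-0.123,0],"twist": [0,0,-6]},
  {"xyz": [0.127,-0.153,0],"twist": [0,0,-6]},
  {"xyz": [0.152,-0.184,-0.01],"twist": [0,0,-6]},
  {"xyz": [0.178,-0.215,-0.02],"twist": [0,0,-6]},
  {"xyz": [0.203,-0.245,-0.033],"twist": [0,0,-6]},
  {"xyz": [0.203,-0.245,-0.033],"twist": [0,0,-6]},
  {"xyz": [0.203,-0.245,-0.033],"twist": [0,0,-6]},
  {"xyz": [0.203,-0.245,-0.033],"twist": [0,0,-6]},
])

```text
time: 2.02
tool_pos: [0.6673, -0.0864, 0.1494]
ee_rot: [-1.57, 0.002, 0.089]
wrist_force: [0.1, -0.1, 0.0]
width: 0.0863
```

```bash
python3 - <<'E'
from m import *
o=robot.get_obs();print(o['time'],o['tool_pos'],np.degrees(o['ee_rot']),o['width'],o['wrist_force'])
ci=robot.camera_info('wrist');p,d=robot.snapshot('wrist');cv2.imwrite('pics/w1.png',p[:,:,::-1])
np.savez('w1.npz',**{k:np.array(v) for k,v in ci.items()})
E
```

```text
2.0167 [ 0.66732527 -0.08635282  0.14944864] [-89.93235534   0.09650275   5.09638789] 0.08627624736221723 [ 0.06957046 -0.12308411  0.04988943]
```

View pics/w1.png

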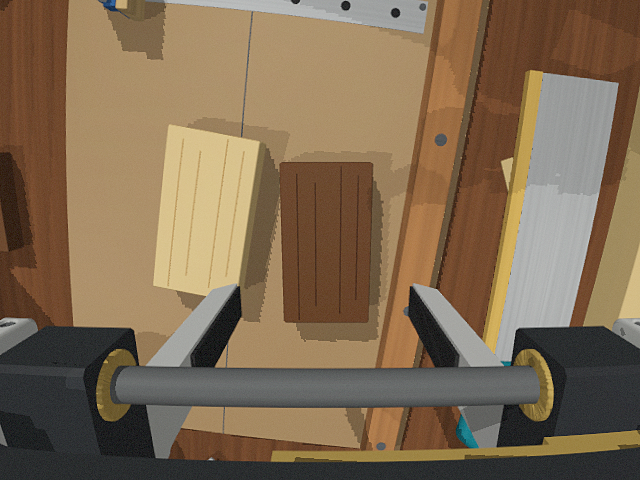

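The wrist view shows the dark board at about (326,242), the light board at about (208,210), and the far fence running from (455,60) to (385,440). The jaws straddle the dark board's column. The three dark candidates in the top view are (334,184) on the plywood and (329,320) and (229,325) on the bench. The first measures about 140 x 78 mm, so it is the one meant. Next I measure it from here.

```bash
python3 - <<'E'
from m import *
ci=dict(np.load('w1.npz'))
a=cv2.imread('pics/w1.png');h=cv2.cvtColor(a,cv2.COLOR_BGR2HSV)
print(h[240,325],h[215,210],h[335,330])
dm=cv2.inRange(h,(0,140,20),(16,255,130));dm[:155]=0;dm[335:]=0;dm[:,:270]=0;dm[:,380:]=0
dm=cv2.morphologyEx(dm,cv2.MORPH_OPEN,np.ones((5,5)))
print('dark',board(dm,ci,.044))
cs,_=cv2.findContours(dm,0,1);cv2.drawContours(a,cs,-1,(0,255,0),1)
lm=cv2.inRange(h,(18,60,180),(30,180,255));lm[:110]=0;lm[310:]=0;lm[:,:140]=0;lm[:,275:]=0
lm=cv2.morphologyEx(lm,cv2.MORPH_OPEN,np.ones((5,5)))
print('light',board(lm,ci,.044))
cs,_=cv2.findContours(lm,0,1);cv2.drawContours(a,cs,-1,(0,0,255),1)
cv2.imwrite('pics/w1c.png',cv2.resize(a[110:340,140:440],None,fx=2.5,fy=2.5))
print(ray_plane(ci,[(281,163),(372,162),(370,322),(285,322)],.044).round(4))
o=dict(small_a=(329,320),small_b=(229,325))
E
```

```text
[ 11 138 109] [ 20  87 217] [ 18 116 123]
dark [(array([320., 305.]), array([ 666.2, -135.8,   35.6,   39.4,    5.2])), (array([296., 291.]), array([ 649.5, -132.7,   27.9,   41. ,    4.7]))]
light [(array([202., 208.]), array([563.8, -70.4,  75. , 139. ,  -6.1]))]
[[ 0.6268 -0.0213  0.044 ]
 [ 0.6997 -0.014   0.044 ]
 [ 0.7145 -0.1523  0.044 ]
 [ 0.6388 -0.1591  0.044 ]]
```

View pics/w1c.png

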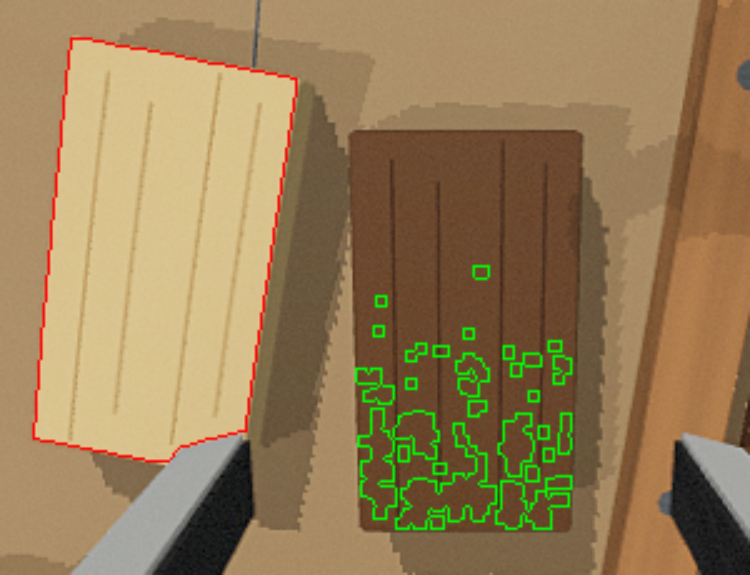

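Emit:
step_arm([
  {"xyz": [0.001,0,-0.03],"twist": [0,0,0]},
  {"xyz": [0.001,0,-0.06],"twist": [0,0,0]},
  {"xyz": [0.001,0,-0.085],"twist": [0,0,0]},
  {"xyz": [0.001,0,-0.1],"twist": [0,0,0]},
  {"xyz": [0.001,0,-0.112],"twist": [0,0,0]},
  {"xyz": [0.001,0,-0.12],"twist": [0,0,0]},
  {"xyz": [0.001,0,-0.124],"twist": [0,0,0]},
  {"xyz": [0.001,0,-0.124],"twist": [0,0,0]},
])

```text
time: 2.73
tool_pos: [0.6689, -0.0861, 0.0268]
ee_rot: [-1.571, -0.001, 0.09]
wrist_force: [-0.4, -0.0, 0.3]
width: 0.0869
```

Emit:
step_arm([
  {"xyz": [0,0,0],"twist": [0,0,0]},
  {"xyz": [0,0,0],"twist": [0,0,0]},
  {"xyz": [0,0,0],"twist": [0,0,0]},
  {"xyz": [0,0,0],"twist": [0,0,0]},
], fingers=80)

```text
time: 3.07
tool_pos: [0.6694, -0.0869, 0.0274]
ee_rot: [-1.571, -0.002, 0.089]
wrist_force: [0.5, -0.9, 0.1]
width: 0.0656
```

```bash
python3 - <<'E'
from m import *
o=robot.get_obs();print(o['time'],o['tool_pos'],o['width'],o['wrist_force'])
for n in ('wrist','top'):
    ci=robot.camera_info(n);p,d=robot.snapshot(n);q=p[:,:,::-1]
    if n=='top': q=cv2.resize(q[130:300,200:440],None,fx=3.2,fy=3.2)
    cv2.imwrite(f'pics/{n}2.png',q)
E
```

```text
3.0667 [ 0.66943703 -0.08692497  0.02737177] 0.06560015964902471 [ 0.48875768 -0.8889157   0.05342866]
```

View pics/wrist2.png

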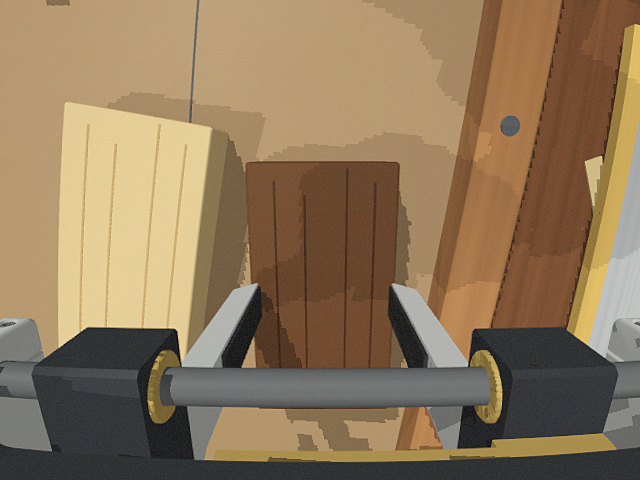

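View pics/top2.png

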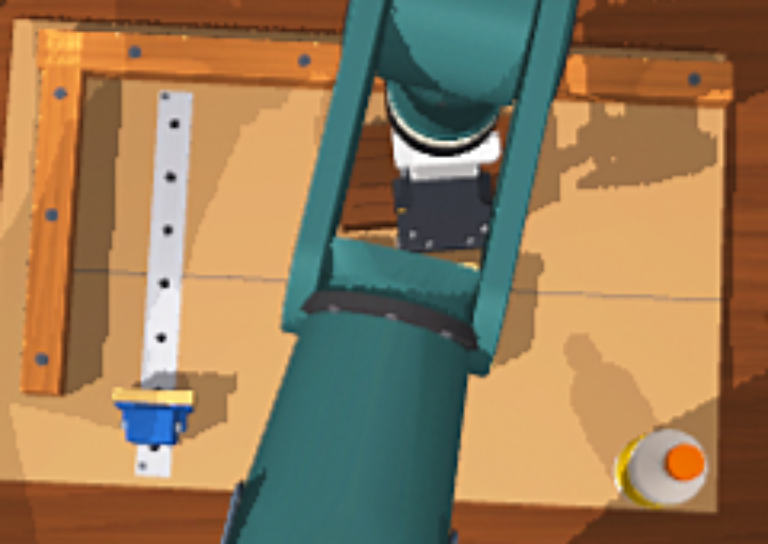

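```bash
python3 - <<'E'
from m import *
o=robot.get_obs();print(o['time'],o['width'],o['wrist_force'],o['tool_pos'])
ci=robot.camera_info('wrist');p,d=robot.snapshot('wrist')
uv=[(300,200),(350,200),(320,340),(260,200),(390,200),(238,200),(415,200),(120,200),(252,292),(397,292),(255,310),(245,330),(395,310),(405,330),(325,400),(500,60)]
for u,x in zip(uv,dpts(ci,uv,[d[v,u] for u,v in uv])): print(u,x.round(4))
print(robot.get_obs()['width'])
t=np.array(ci['t']);R=np.array(ci['R']);print('cam',-R.T@t,R[2])
print(ray_plane(ci,[(247,165),(399,165),(258,370),(395,368)],.044).round(4))
print(proj(ci,o['tool_pos']+np.array([[.033,.003,0.008],[.033,.003,-.008],[-.033,-.003,-.008]])))
E
```

```text
3.1667 0.06465014007538922 [ 0.52310799 -0.84651834 -0.72891024] [ 0.66912026 -0.08686189  0.02681371]
(300, 200) [ 0.6531 -0.0369  0.0426]
(350, 200) [ 0.6778 -0.0347  0.0429]
(320, 340) [ 0.6696 -0.1122  0.0421]
(260, 200) [ 0.6334 -0.0385  0.0434]
(390, 200) [ 0.6976 -0.0329  0.0427]
(238, 200) [ 0.6152 -0.0435  0.0106]
(415, 200) [ 0.7182 -0.0343  0.0108]
(120, 200) [ 0.5623 -0.0442  0.0438]
(252, 292) [ 0.6345 -0.0805  0.0606]
(397, 292) [ 0.7033 -0.0742  0.0609]
(255, 310) [ 0.6372 -0.0872  0.0662]
(245, 330) [ 0.6372 -0.0863  0.0891]
(395, 310) [ 0.7018 -0.0804  0.0684]
(405, 330) [ 0.7014 -0.0793  0.0917]
(325, 400) [ 0.6677 -0.0631  0.1628]
(500, 60) [0.743  0.0388 0.0396]
0.06465861051141072
cam [ 0.66341781 -0.01648225  0.22730637] [ 0.02191002 -0.24284422 -0.96981784]
[[ 0.6264 -0.022   0.044 ]
 [ 0.6996 -0.0155  0.044 ]
 [ 0.6366 -0.1329  0.044 ]
 [ 0.7127 -0.1249  0.044 ]]
[[383.48674076 291.87177941]
 [379.33724209 282.54546208]
 [267.4056885  282.74026069]]
```

```bash
python3 - <<'E'
from m import *
ci=robot.camera_info('wrist');p,d=robot.snapshot('wrist');np.savez('w3.npz',**{k:np.array(v) for k,v in ci.items()})
q=p[:,:,::-1];cv2.imwrite('pics/w3.png',cv2.resize(q[250:400,180:460],None,fx=2.8,fy=2.8,interpolation=cv2.INTER_CUBIC))
for u in (256,258,262,268,275,388,392,396,400):
    uv=[(u,v) for v in range(276,310,4)]
    print(u,[tuple((dpts(ci,[w],[d[w[1],w[0]]])[0]*1000).round(0).astype(int)) for w in uv])
E
```

```text
256 [(np.int64(633), np.int64(-78), np.int64(43)), (np.int64(633), np.int64(-80), np.int64(43)), (np.int64(634), np.int64(-80), np.int64(49)), (np.int64(635), np.int64(-81), np.int64(54)), (np.int64(636), np.int64(-82), np.int64(57)), (np.int64(637), np.int64(-82), np.int64(62)), (np.int64(637), np.int64(-83), np.int64(63)), (np.int64(637), np.int64(-85), np.int64(64)), (np.int64(637), np.int64(-87), np.int64(64))]
258 [(np.int64(634), np.int64(-78), np.int64(43)), (np.int64(634), np.int64(-80), np.int64(43)), (np.int64(635), np.int64(-80), np.int64(49)), (np.int64(636), np.int64(-82), np.int64(51)), (np.int64(637), np.int64(-82), np.int64(57)), (np.int64(637), np.int64(-83), np.int64(58)), (np.int64(637), np.int64(-86), np.int64(57)), (np.int64(637), np.int64(-87), np.int64(58)), (np.int64(637), np.int64(-89), np.int64(59))]
262 [(np.int64(636), np.int64(-78), np.int64(42)), (np.int64(636), np.int64(-80), np.int64(42)), (np.int64(636), np.int64(-82), np.int64(44)), (np.int64(636), np.int64(-85), np.int64(43)), (np.int64(636), np.int64(-87), np.int64(41)), (np.int64(637), np.int64(-8
[... 1970 characters left out ...]
50)), (np.int64(704), np.int64(-74), np.int64(56)), (np.int64(703), np.int64(-74), np.int64(61)), (np.int64(703), np.int64(-76), np.int64(62)), (np.int64(702), np.int64(-76), np.int64(67)), (np.int64(701), np.int64(-77), np.int64(71)), (np.int64(701), np.int64(-78), np.int64(71))]
400 [(np.int64(716), np.int64(-81), np.int64(10)), (np.int64(716), np.int64(-83), np.int64(12)), (np.int64(716), np.int64(-86), np.int64(11)), (np.int64(705), np.int64(-74), np.int64(56)), (np.int64(705), np.int64(-74), np.int64(61)), (np.int64(703), np.int64(-74), np.int64(67)), (np.int64(703), np.int64(-74), np.int64(71)), (np.int64(702), np.int64(-75), np.int64(73)), (np.int64(702), np.int64(-76), np.int64(76))]
```

View pics/w3.png

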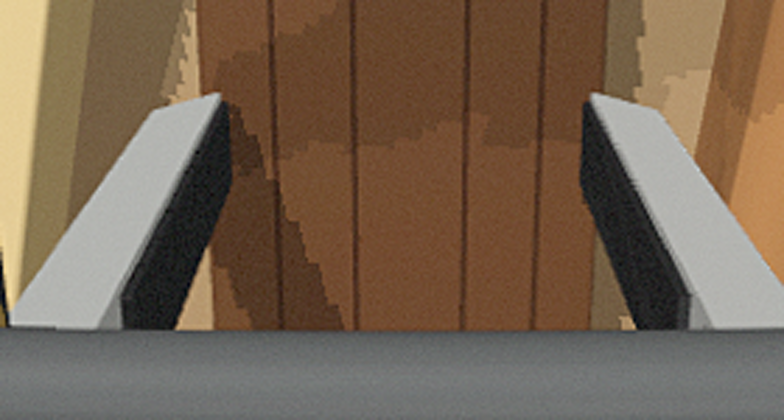

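Emit:
step_arm([
  {"xyz": [0,0,0],"twist": [0,0,0]},
  {"xyz": [0,0,0],"twist": [0,0,0]},
  {"xyz": [0,0,0],"twist": [0,0,0]},
  {"xyz": [0,0,0],"twist": [0,0,0]},
], fingers=18)

```text
time: 3.6
tool_pos: [0.6688, -0.0867, 0.0262]
ee_rot: [-1.571, 0.0, 0.089]
wrist_force: [0.5, -0.6, 0.5]
width: 0.086
```

```bash
python3 - <<'E'
from m import *
o=robot.get_obs();print(o['time'],o['width'],o['wrist_force'],o['tool_pos'])
p,d=robot.snapshot('scene');q=p[:,:,::-1];cv2.imwrite('pics/s4.png',cv2.resize(q[200:340,180:460],None,fx=2.8,fy=2.8,interpolation=cv2.INTER_CUBIC))
c,s=np.cos(.09),np.sin(.09)
for z in (.019,.046): print(z,(proj('scene',o['tool_pos']*[1,1,0]+np.array([[.05*c,.05*s,z],[-.05*c,-.05*s,z]]))-[180,200])*2.8)
E
```

```text
3.6 0.08602215336915943 [ 0.53842091 -0.62663582  0.49684096] [ 0.66877028 -0.08669954  0.02620974]
0.019 [[341.32863025 300.43940874]
 [329.15126801 219.90412201]]
0.046 [[340.93298225 275.76643849]
 [328.62266831 195.73840438]]
```

View pics/s4.png

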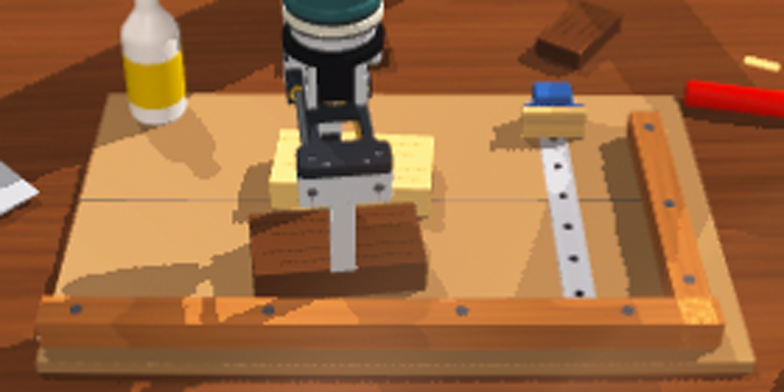

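The scene crop shows the far fingertip ending at crop (342,271). That puts it at about z = 0.048, where the reported TCP pose says 0.019, and the wrist view agrees that the tips sit just above the board. The jaws therefore closed over the board, so the real tips are about 28 mm higher than the reported TCP implies. I'll go down to match, watching the force.

Emit:
step_arm([
  {"xyz": [0.001,0,-0.006],"twist": [0,0,0]},
  {"xyz": [0.001,0,-0.012],"twist": [0,0,0]},
  {"xyz": [0.001,0,-0.018],"twist": [0,0,0]},
  {"xyz": [0.001,0,-0.022],"twist": [0,0,0]},
  {"xyz": [0.001,0,-0.024],"twist": [0,0,0]},
  {"xyz": [0.001,0,-0.024],"twist": [0,0,0]},
])

```text
time: 4.15
tool_pos: [0.6691, -0.0865, 0.0009]
ee_rot: [-1.57, 0.002, 0.089]
wrist_force: [0.3, -0.5, 0.5]
width: 0.0875
```

```bash
python3 - <<'E'
from m import *
o=robot.get_obs();print(o['time'],o['width'],o['wrist_force'],o['tool_pos'])
p,d=robot.snapshot('scene');q=p[:,:,::-1];cv2.imwrite('pics/s5.png',cv2.resize(q[230:330,230:380],None,fx=5,fy=5,interpolation=cv2.INTER_CUBIC))
c,s=np.cos(.09),np.sin(.09)
for z in (-.005,.012,.02,.03): print(z,(proj('scene',o['tool_pos']*[1,1,0]+np.array([[.055*c,.055*s,z],[-.055*c,-.055*s,z]]))-[230,230])*5)
E
```

```text
4.15 0.08748001581534469 [ 0.32692443 -0.51473682  0.50438643] [ 0.66906138 -0.0865368   0.00093591]
-0.005 [[361.65972772 432.73283381]
 [337.93127436 273.68923243]]
0.012 [[361.23682102 405.88559095]
 [337.3458971  247.36086808]]
0.02 [[361.03591363 393.06797424]
 [337.06796617 234.80854229]]
0.03 [[360.78306521 376.87782996]
 [336.71832632 218.9696501 ]]
```

View pics/s5.png

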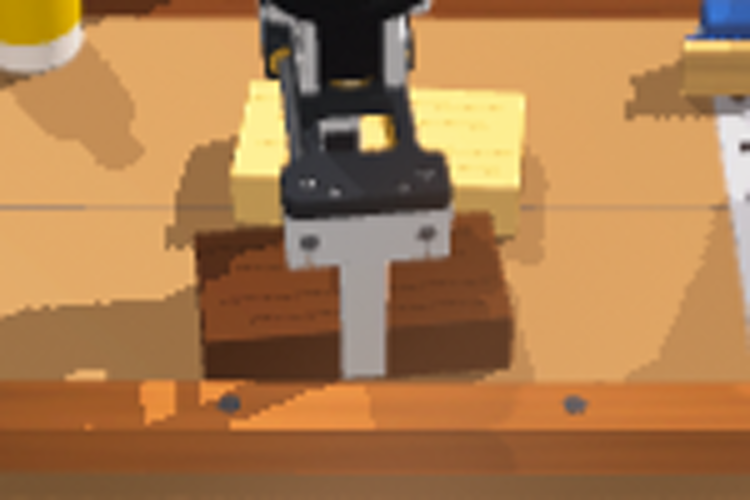

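Emit:
step_arm([
  {"xyz": [0,0,-0.003],"twist": [0,0,0]},
  {"xyz": [0,0,-0.003],"twist": [0,0,0]},
  {"xyz": [0,0,-0.003],"twist": [0,0,0]},
  {"xyz": [0,0,-0.003],"twist": [0,0,0]},
  {"xyz": [0,0,-0.003],"twist": [0,0,0]},
], fingers=80)

```text
time: 4.62
tool_pos: [0.6694, -0.0867, -0.0009]
ee_rot: [-1.571, 0.001, 0.089]
wrist_force: [-0.1, 0.0, -1.1]
width: 0.0759
```

Emit:
step_arm([
  {"xyz": [0.0005,0.006,0],"twist": [0,0,-1]},
  {"xyz": [0.001,0.02,0],"twist": [0,0,-2]},
  {"xyz": [0.002,0.038,0],"twist": [0,0,-3]},
  {"xyz": [0.003,0.057,0],"twist": [0,0,-4]},
  {"xyz": [0.004,0.077,0],"twist": [0,0,-5]},
  {"xyz": [0.005,0.097,0],"twist": [0,0,-6]},
  {"xyz": [0.006,0.117,0],"twist": [0,0,-7.1]},
  {"xyz": [0.007,0.137,0],"twist": [0,0,-7.1]},
  {"xyz": [0.008,0.157,0],"twist": [0,0,-7.1]},
  {"xyz": [0.0085,0.174,0],"twist": [0,0,-7.1]},
  {"xyz": [0.009,0.186,0],"twist": [0,0,-7.1]},
  {"xyz": [0.009,0.191,0],"twist": [0,0,-7.1]},
])

```text
time: 5.62
tool_pos: [0.6787, 0.1063, -0.0009]
ee_rot: [-1.57, -0.0, -0.033]
wrist_force: [-0.7, 0.1, -1.5]
width: 0.076
```

```bash
python3 - <<'E'
from m import *
o=robot.get_obs();print(o['time'],o['width'],o['wrist_force'],o['tool_pos'],np.degrees(o['ee_rot']))
ci=robot.camera_info('wrist');p,d=robot.snapshot('wrist');np.savez('w6.npz',**{k:np.array(v) for k,v in ci.items()})
cv2.imwrite('pics/w6.png',p[:,:,::-1])
E
```

```text
5.6167 0.07596695227878103 [-0.73179201  0.07809725 -1.52638544] [ 0.67873395  0.10628075 -0.00086516] [-8.99744023e+01 -1.99530422e-03 -1.88727856e+00]
```

View pics/w6.png

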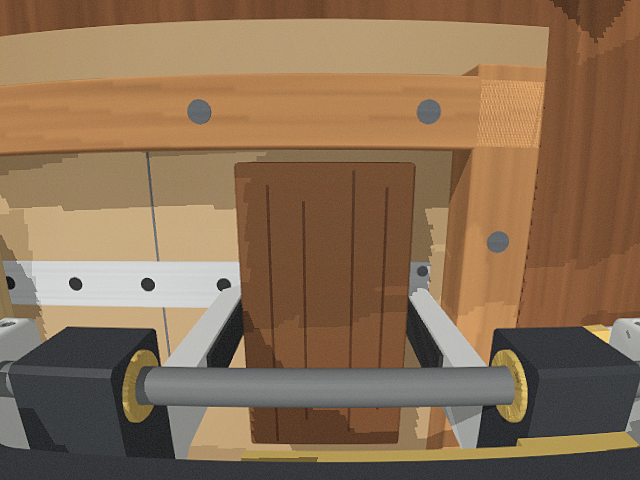

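```bash
python3 - <<'E'
from m import *
ci=dict(np.load('w6.npz'))
print('board end',ray_plane(ci,[(238,163),(412,163)],.044).round(4))
print('fence top',ray_plane(ci,[(100,153),(300,150),(440,150)],.040).round(4))
print('far fence inner top',ray_plane(ci,[(471,155),(462,300)],.040).round(4))
E
```

```text
board end [[0.6462 0.177  0.044 ]
 [0.7176 0.1746 0.044 ]]
fence top [[0.5853 0.1842 0.04  ]
 [0.6717 0.1813 0.04  ]
 [0.7303 0.1797 0.04  ]]
far fence inner top [[0.7437 0.1774 0.04  ]
 [0.7434 0.1121 0.04  ]]
```

Emit:
step_arm([
  {"xyz": [0,0.0015,0],"twist": [0,0,0]},
  {"xyz": [0,0.003,0],"twist": [0,0,0]},
  {"xyz": [0,0.004,0],"twist": [0,0,0]},
  {"xyz": [0,0.005,0],"twist": [0,0,0]},
  {"xyz": [0,0.006,0],"twist": [0,0,0]},
  {"xyz": [0,0.006,0],"twist": [0,0,0]},
])

```text
time: 6.17
tool_pos: [0.6788, 0.11, -0.0007]
ee_rot: [-1.571, 0.0, -0.035]
wrist_force: [0.3, 0.5, -1.8]
width: 0.0756
```

Emit:
step_arm([
  {"xyz": [0,0.001,0],"twist": [0,0,0]},
  {"xyz": [0,0.002,0],"twist": [0,0,0]},
  {"xyz": [0,0.003,0],"twist": [0,0,0]},
  {"xyz": [0,0.003,0],"twist": [0,0,0]},
])

```text
time: 6.5
tool_pos: [0.6789, 0.1122, -0.0006]
ee_rot: [-1.573, -0.0, -0.035]
wrist_force: [0.6, -3.3, -1.6]
width: 0.0755
```

Emit:
step_arm([
  {"xyz": [0,0.001,0],"twist": [0,0,0]},
  {"xyz": [0,0.0015,0],"twist": [0,0,0]},
  {"xyz": [0,0.0015,0],"twist": [0,0,0]},
])

```text
time: 6.75
tool_pos: [0.6788, 0.1121, -0.0005]
ee_rot: [-1.575, 0.0, -0.035]
wrist_force: [-1.3, -7.2, -1.0]
width: 0.0757
```

Emit:
step_arm([
  {"xyz": [0,0,0],"twist": [0,0,0]},
  {"xyz": [0,0,0],"twist": [0,0,0]},
  {"xyz": [0,0,0.01],"twist": [0,0,0]},
  {"xyz": [0,0,0.035],"twist": [0,0,0]},
  {"xyz": [0,0,0.065],"twist": [0,0,0]},
  {"xyz": [-0.01,0,0.08],"twist": [0,0,7]},
  {"xyz": [-0.02,0.001,0.08],"twist": [0,0,14]},
  {"xyz": [-0.03,0.001,0.08],"twist": [0,0,21]},
  {"xyz": [-0.04,0.001,0.08],"twist": [0,0,28]},
  {"xyz": [-0.05,0.002,0.08],"twist": [0,0,35]},
  {"xyz": [-0.057,0.002,0.08],"twist": [0,0,42]},
  {"xyz": [-0.057,0.002,0.08],"twist": [0,0,49]},
], fingers=20)

```text
time: 7.75
tool_pos: [0.6211, 0.1179, 0.0811]
ee_rot: [-1.571, -0.002, 0.828]
wrist_force: [0.2, -0.1, 0.3]
width: 0.0868
```

Emit:
step_arm([
  {"xyz": [0,0,0],"twist": [0,0,7]},
  {"xyz": [0,0,0],"twist": [0,0,14]},
  {"xyz": [0,0,0],"twist": [0,0,21]},
  {"xyz": [0,0,0],"twist": [0,0,28]},
  {"xyz": [0,0,0],"twist": [0,0,35]},
  {"xyz": [0,0,0],"twist": [0,0,41]},
  {"xyz": [0,0,0],"twist": [0,0,41]},
  {"xyz": [0,0,0],"twist": [0,0,41]},
])

```text
time: 8.42
tool_pos: [0.6222, 0.1174, 0.0804]
ee_rot: [-1.572, -0.001, 1.534]
wrist_force: [0.2, -0.4, -0.3]
width: 0.0866
```

```bash
python3 - <<'E'
from m import *
o=robot.get_obs();print(o['time'],o['width'],o['wrist_force'],o['tool_pos'],np.degrees(o['ee_rot']))
ci=robot.camera_info('wrist');p,d=robot.snapshot('wrist');np.savez('w7.npz',**{k:np.array(v) for k,v in ci.items()})
cv2.imwrite('pics/w7.png',p[:,:,::-1])
p,d=robot.snapshot('scene');cv2.imwrite('pics/s7.png',p[:,:,::-1])
E
```

```text
8.4167 0.08661613684539951 [ 0.15525797 -0.41141829 -0.2783542 ] [0.6222251  0.11741677 0.08043539] [-9.00922266e+01 -5.37852696e-02  8.78812353e+01]
```

View pics/w7.png

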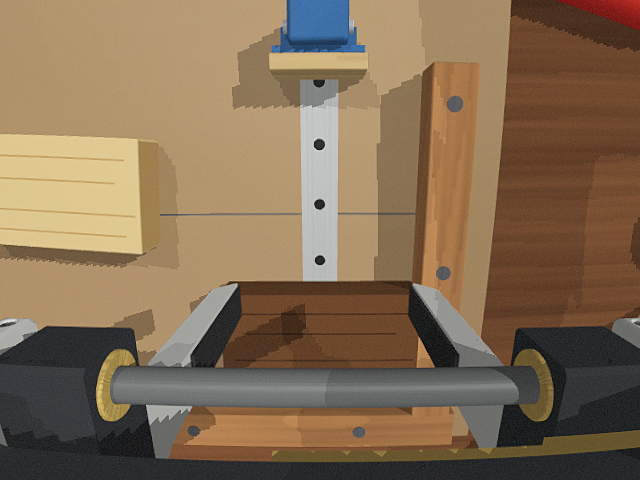

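View pics/s7.png

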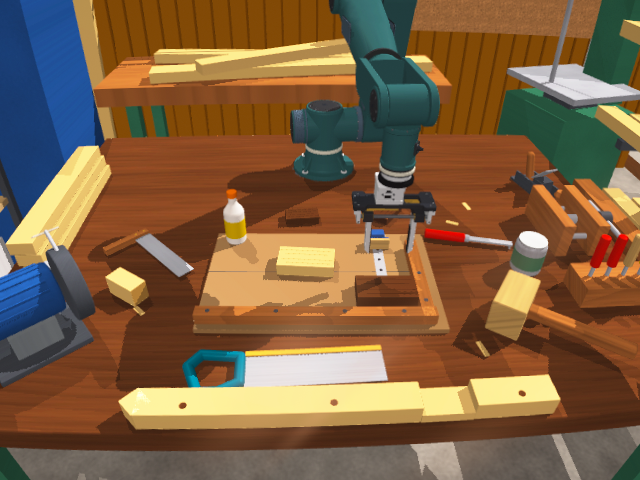

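```bash
python3 - <<'E'
from m import *
ci=dict(np.load('w7.npz'))
print(ray_plane(ci,[(245,282),(405,282)],.044).round(4))
E
```

```text
[[0.6301 0.0638 0.044 ]
 [0.6342 0.1715 0.044 ]]
```

Emit:
step_arm([
  {"xyz": [0,-0.003,-0.02],"twist": [0,0,0]},
  {"xyz": [0,-0.003,-0.045],"twist": [0,0,0]},
  {"xyz": [0,-0.003,-0.062],"twist": [0,0,0]},
  {"xyz": [0,-0.003,-0.074],"twist": [0,0,0]},
  {"xyz": [0,-0.003,-0.082],"twist": [0,0,0]},
  {"xyz": [0,-0.003,-0.082],"twist": [0,0,0]},
])

```text
time: 9.02
tool_pos: [0.6205, 0.1137, -0.0047]
ee_rot: [-1.567, 0.0, 1.535]
wrist_force: [-0.9, 0.0, -0.4]
width: 0.0866
```

Emit:
step_arm([
  {"xyz": [0.004,0,0.001],"twist": [0,0,0]},
  {"xyz": [0.008,0,0.002],"twist": [0,0,0]},
  {"xyz": [0.012,0,0.002],"twist": [0,0,0]},
  {"xyz": [0.016,-0.001,0.002],"twist": [0,0,0]},
  {"xyz": [0.02,-0.001,0.002],"twist": [0,0,0]},
  {"xyz": [0.024,-0.001,0.002],"twist": [0,0,0]},
  {"xyz": [0.026,-0.001,0.002],"twist": [0,0,0]},
  {"xyz": [0.026,-0.001,0.002],"twist": [0,0,0]},
])

```text
time: 9.68
tool_pos: [0.6487, 0.1127, -0.0006]
ee_rot: [-1.572, -0.0, 1.536]
wrist_force: [-1.4, -0.2, 0.5]
width: 0.0865
```

Emit:
step_arm([
  {"xyz": [0.002,0,0],"twist": [0,0,0]},
  {"xyz": [0.004,0,0],"twist": [0,0,0]},
  {"xyz": [0.006,0,0],"twist": [0,0,0]},
  {"xyz": [0.007,0,0],"twist": [0,0,0]},
  {"xyz": [0.007,0,0],"twist": [0,0,0]},
])

```text
time: 10.1
tool_pos: [0.6552, 0.1127, -0.0008]
ee_rot: [-1.571, -0.0, 1.536]
wrist_force: [-2.6, -0.4, 1.8]
width: 0.0864
```

Emit:
step_arm([
  {"xyz": [0.001,0,0],"twist": [0,0,0]},
  {"xyz": [0.002,0,0],"twist": [0,0,0]},
  {"xyz": [0.003,0,0],"twist": [0,0,0]},
  {"xyz": [0.003,0,0],"twist": [0,0,0]},
])

```text
time: 10.43
tool_pos: [0.6561, 0.1128, -0.0008]
ee_rot: [-1.567, 0.0, 1.536]
wrist_force: [-6.8, -0.3, 4.8]
width: 0.0866
```

Emit:
step_arm([
  {"xyz": [0.001,0,0],"twist": [0,0,0]},
  {"xyz": [0.001,0,0],"twist": [0,0,0]},
])

```text
time: 10.6
tool_pos: [0.6561, 0.1128, -0.0008]
ee_rot: [-1.565, 0.0, 1.536]
wrist_force: [-9.9, -1.1, 5.5]
width: 0.0862
```

Emit:
step_arm([
  {"xyz": [-0.005,0,0.001],"twist": [0,0,0]},
  {"xyz": [-0.012,0,0.015],"twist": [0,0,0]},
  {"xyz": [-0.025,0,0.04],"twist": [0,0,0]},
  {"xyz": [-0.05,0,0.065],"twist": [0,0,0]},
  {"xyz": [-0.08,0,0.08],"twist": [0,0,0]},
  {"xyz": [-0.11,0,0.08],"twist": [0,0,0]},
  {"xyz": [-0.11,0,0.08],"twist": [0,0,0]},
])

```text
time: 11.18
tool_pos: [0.5453, 0.1131, 0.0799]
ee_rot: [-1.571, -0.0, 1.537]
wrist_force: [-0.7, -0.3, -0.3]
width: 0.0866
```

```bash
python3 - <<'E'
from m import *
o=robot.get_obs();print(o['time'],o['width'],o['wrist_force'],o['tool_pos'],np.degrees(o['ee_rot']))
for n in ('wrist','top'):
    ci=robot.camera_info(n);p,d=robot.snapshot(n);np.savez(f'{n}8.npz',**{k:np.array(v) for k,v in ci.items()})
    cv2.imwrite(f'pics/{n}8.png',p[:,:,::-1])
a=cv2.imread('pics/top8.png');cv2.imwrite('pics/top8c.png',cv2.resize(a[130:300,195:435],None,fx=3.3,fy=3.3,interpolation=cv2.INTER_CUBIC))
E
```

```text
11.1833 0.08658165577070674 [-0.6702797  -0.29712736 -0.26926249] [0.545255   0.11311078 0.07994929] [-9.00077326e+01 -2.07394215e-02  8.80604704e+01]
```

View pics/wrist8.png

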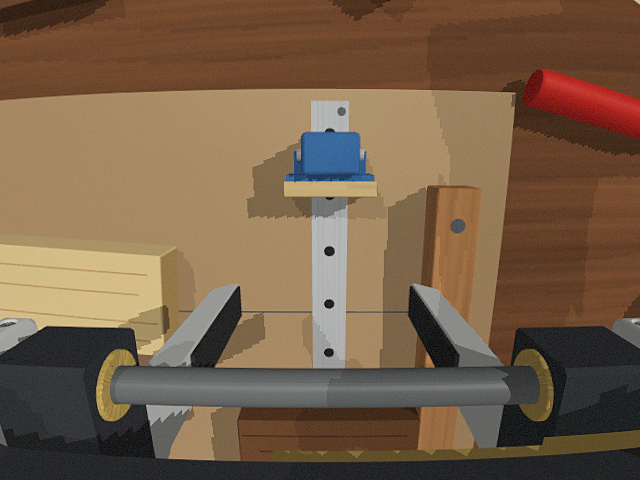

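View pics/top8c.png

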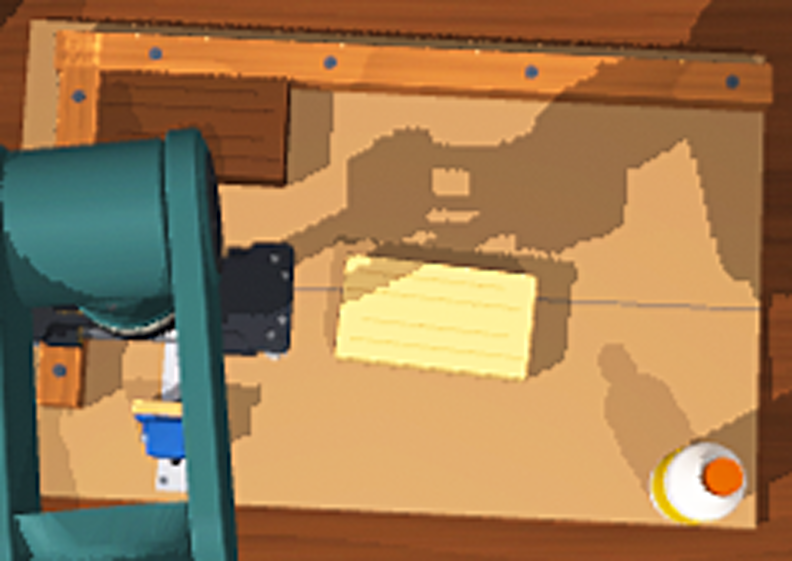

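```bash
python3 - <<'E'
from m import *
a=cv2.imread('pics/top8.png');h=cv2.cvtColor(a,cv2.COLOR_BGR2HSV)
print(jig2(cv2.imread('pics/top0.png'))[0])
C=np.array([.7437,.18]);th=np.radians(-2.03);R=np.array([[np.cos(th),-np.sin(th)],[np.sin(th),np.cos(th)]])
V=h[:,:,2].astype(float)
# right end crossing along rows
for v in (160,165,170,175,180):
    print(v,h[v,276:290,2], end=' ')
    X=ray_plane('top',[(282.9,v)],.044)[0,:2]; print((R.T@(X-C)).round(4))
pts=[[-.076,-.14,.044],[-.0,-.14,.044],[-.076,-.0,.044]]
W=np.array([[*(C+R@np.array(p[:2])),p[2]] for p in pts]);print(proj('top',W).round(1))
print('near edge top', [ (R.T@(ray_plane('top',[(u,184)],.044)[0,:2]-C)).round(4) for u in (270,)], h[175:192,270,2])
E
```

```text
[0.74367523 0.17998666]
160 [121 122 122 122 123 131  38 143 161 156 155 154 155 155] [-0.0172 -0.1436]
165 [127 125 126 125 130 108  54 146 160 156 155 154 156 154] [-0.0297 -0.1442]
170 [126 125 125 126 132  66  73 150 159 156 156 155 155 156] [-0.0422 -0.1449]
175 [124 126 125 125 138  62 105 154 157 155 155 155 155 155] [-0.0546 -0.1456]
180 [126 127 126 128 127  69 149 161 157 156 157 157 155 156] [-0.067  -0.1462]
[[280.1 183.5]
 [281.8 153.1]
 [222.4 180.7]]
near edge top [array([-0.0784, -0.1155])] [126 127 113 122 127 125 126 129 109  77  54 172 227 229 226 225 225]
```

Emit:
step_arm([
  {"xyz": [0.001,-0.012,0],"twist": [0,0,-7]},
  {"xyz": [0.003,-0.028,0],"twist": [0,0,-14]},
  {"xyz": [0.005,-0.045,0],"twist": [0,0,-21]},
  {"xyz": [0.006,-0.06,0],"twist": [0,0,-28]},
  {"xyz": [0.008,-0.075,0],"twist": [0,0,-35]},
  {"xyz": [0.009,-0.09,0],"twist": [0,0,-42]},
  {"xyz": [0.011,-0.105,0],"twist": [0,0,-49]},
  {"xyz": [0.012,-0.12,0],"twist": [0,0,-56]},
  {"xyz": [0.013,-0.135,0],"twist": [0,0,-63]},
  {"xyz": [0.015,-0.15,0],"twist": [0,0,-70]},
  {"xyz": [0.016,-0.165,0],"twist": [0,0,-77]},
  {"xyz": [0.018,-0.18,0],"twist": [0,0,-84]},
])

```text
time: 12.28
tool_pos: [0.5687, -0.0687, 0.0788]
ee_rot: [-1.571, -0.002, 0.064]
wrist_force: [0.2, 0.4, 0.6]
width: 0.0866
```

Emit:
step_arm([
  {"xyz": [0,-0.0036,0],"twist": [0,0,-6]},
  {"xyz": [0,-0.0036,0],"twist": [0,0,-10.1]},
  {"xyz": [0,-0.0036,0],"twist": [0,0,-10.1]},
  {"xyz": [0,-0.0036,0],"twist": [0,0,-10.1]},
])

```text
time: 12.62
tool_pos: [0.568, -0.0714, 0.0788]
ee_rot: [-1.571, -0.001, -0.105]
wrist_force: [0.5, 0.4, -0.5]
width: 0.0866
```

```bash
python3 - <<'E'
from m import *
o=robot.get_obs();print(o['time'],o['width'],o['wrist_force'],o['tool_pos'],np.degrees(o['ee_rot']))
ci=robot.camera_info('wrist');p,d=robot.snapshot('wrist');np.savez(f'w9.npz',**{k:np.array(v) for k,v in ci.items()})
cv2.imwrite('pics/w9.png',p[:,:,::-1])
E
```

```text
12.6167 0.08657043554031392 [ 0.52810905  0.42234081 -0.52852162] [ 0.5680297  -0.07139616  0.07882605] [-9.00067317e+01 -4.28935361e-02 -6.00779849e+00]
```

View pics/w9.png

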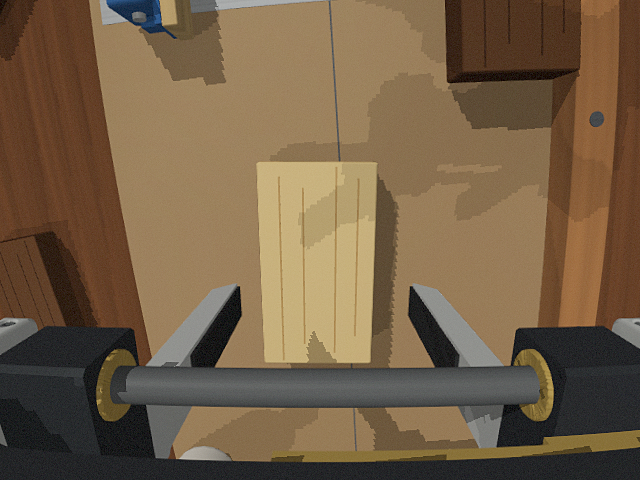

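```bash
python3 - <<'E'
from m import *
ci=dict(np.load('w9.npz'))
P=ray_plane(ci,[(257,163),(377,162),(371,361),(265,362)],.044);print(P.round(4),P.mean(0).round(4))
P=P[:,:2];print(np.linalg.norm(P[1]-P[0]),np.linalg.norm(P[2]-P[1]))
E
```

```text
[[ 0.5343  0.0015  0.044 ]
 [ 0.6083 -0.0057  0.044 ]
 [ 0.5945 -0.1423  0.044 ]
 [ 0.5193 -0.1352  0.044 ]] [ 0.5641 -0.0704  0.044 ]
0.07435596310251687 0.13728155136701017
```

Emit:
step_arm([
  {"xyz": [-0.004,0.001,0],"twist": [0,0,0]},
  {"xyz": [-0.004,0.001,-0.02],"twist": [0,0,0]},
  {"xyz": [-0.004,0.001,-0.042],"twist": [0,0,0]},
  {"xyz": [-0.004,0.001,-0.06],"twist": [0,0,0]},
  {"xyz": [-0.004,0.001,-0.072],"twist": [0,0,0]},
  {"xyz": [-0.004,0.001,-0.08],"twist": [0,0,0]},
  {"xyz": [-0.004,0.001,-0.08],"twist": [0,0,0]},
])

```text
time: 13.25
tool_pos: [0.5614, -0.0693, -0.0027]
ee_rot: [-1.57, 0.003, -0.106]
wrist_force: [-0.6, -0.1, -0.2]
width: 0.0868
```

Emit:
step_arm([
  {"xyz": [0,0,0],"twist": [0,0,0]},
  {"xyz": [0,0,0],"twist": [0,0,0]},
  {"xyz": [0,0,0],"twist": [0,0,0]},
  {"xyz": [0,0,0],"twist": [0,0,0]},
  {"xyz": [0,0,0],"twist": [0,0,0]},
], fingers=80)

```text
time: 13.67
tool_pos: [0.5639, -0.07, 0.0007]
ee_rot: [-1.571, -0.003, -0.106]
wrist_force: [1.0, -0.5, 2.1]
width: 0.0758
```

Emit:
step_arm([
  {"xyz": [0.002,0.006,0],"twist": [0,0,0.5]},
  {"xyz": [0.005,0.018,0],"twist": [0,0,1]},
  {"xyz": [0.009,0.034,0],"twist": [0,0,1.5]},
  {"xyz": [0.013,0.052,0],"twist": [0,0,2]},
  {"xyz": [0.017,0.071,0],"twist": [0,0,2.5]},
  {"xyz": [0.021,0.09,0],"twist": [0,0,3]},
  {"xyz": [0.025,0.109,0],"twist": [0,0,3.5]},
  {"xyz": [0.029,0.128,0],"twist": [0,0,4]},
  {"xyz": [0.033,0.146,0],"twist": [0,0,4]},
  {"xyz": [0.037,0.162,0],"twist": [0,0,4]},
  {"xyz": [0.039,0.174,0],"twist": [0,0,4]},
  {"xyz": [0.039,0.178,0],"twist": [0,0,4]},
])

```text
time: 14.67
tool_pos: [0.6031, 0.1093, 0.0007]
ee_rot: [-1.572, -0.003, -0.034]
wrist_force: [0.7, -5.1, 5.6]
width: 0.0753
```

Emit:
step_arm([
  {"xyz": [0,0.001,0],"twist": [0,0,0]},
  {"xyz": [0,0.002,0],"twist": [0,0,0]},
  {"xyz": [0,0.003,0],"twist": [0,0,0]},
  {"xyz": [0,0.004,0],"twist": [0,0,0]},
  {"xyz": [0,0.005,0],"twist": [0,0,0]},
  {"xyz": [0,0.005,0],"twist": [0,0,0]},
])

```text
time: 15.17
tool_pos: [0.6029, 0.1124, 0.0007]
ee_rot: [-1.573, -0.003, -0.036]
wrist_force: [0.6, -4.4, 5.3]
width: 0.0758
```

Emit:
step_arm([
  {"xyz": [0,0.001,0.001],"twist": [0,0,0]},
  {"xyz": [0,0.002,0.001],"twist": [0,0,0]},
  {"xyz": [0,0.003,0.001],"twist": [0,0,0]},
  {"xyz": [0,0.003,0.001],"twist": [0,0,0]},
])

```text
time: 15.5
tool_pos: [0.6022, 0.1158, 0.0007]
ee_rot: [-1.572, -0.001, -0.036]
wrist_force: [-0.3, -4.0, 4.3]
width: 0.0755
```

Emit:
step_arm([
  {"xyz": [0,0.001,0],"twist": [0,0,0]},
  {"xyz": [0,0.002,0],"twist": [0,0,0]},
  {"xyz": [0,0.002,0],"twist": [0,0,0]},
])

```text
time: 15.75
tool_pos: [0.6022, 0.1157, 0.0007]
ee_rot: [-1.575, -0.001, -0.037]
wrist_force: [0.3, -9.2, 4.3]
width: 0.0759
```

```bash
python3 - <<'E'
from m import *
o=robot.get_obs();print(o['time'],o['width'],o['wrist_force'],o['tool_pos'],np.degrees(o['ee_rot']))
ci=robot.camera_info('wrist');p,d=robot.snapshot('wrist');np.savez(f'w10.npz',**{k:np.array(v) for k,v in ci.items()})
cv2.imwrite('pics/w10.png',p[:,:,::-1])
E
```

```text
15.75 0.07590779549161383 [ 0.2582064  -9.15084699  4.27352387] [0.60222669 0.11570899 0.00069764] [-9.02605040e+01 -5.42317600e-02 -2.09284757e+00]
```

View pics/w10.png

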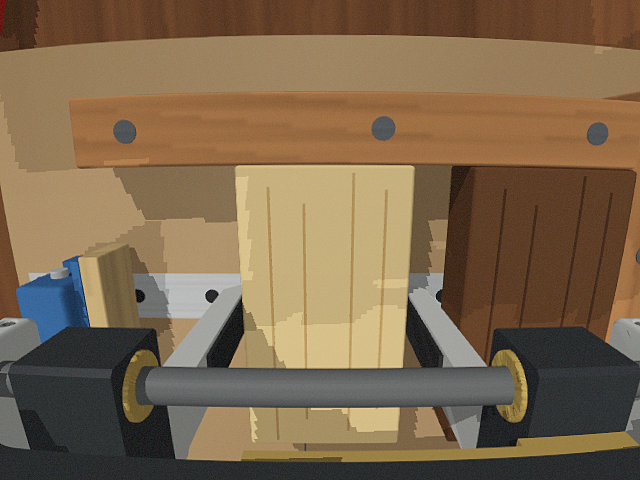

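Emit:
step_arm([
  {"xyz": [0,0,0],"twist": [0,0,0]},
  {"xyz": [0,0,0],"twist": [0,0,0]},
  {"xyz": [0,0,0.01],"twist": [0,0,0]},
  {"xyz": [0,0,0.035],"twist": [0,0,0]},
  {"xyz": [0,0,0.065],"twist": [0,0,0]},
  {"xyz": [-0.01,-0.001,0.08],"twist": [0,0,7]},
  {"xyz": [-0.02,-0.001,0.08],"twist": [0,0,14]},
  {"xyz": [-0.03,-0.001,0.08],"twist": [0,0,21]},
  {"xyz": [-0.04,-0.001,0.08],"twist": [0,0,28]},
  {"xyz": [-0.05,-0.001,0.08],"twist": [0,0,35]},
  {"xyz": [-0.057,-0.001,0.08],"twist": [0,0,42]},
  {"xyz": [-0.057,-0.001,0.08],"twist": [0,0,49]},
], fingers=20)

```text
time: 16.8
tool_pos: [0.5432, 0.1184, 0.0806]
ee_rot: [-1.569, -0.0, 0.826]
wrist_force: [1.2, 0.3, 0.4]
width: 0.0864
```

Emit:
step_arm([
  {"xyz": [0,0,0],"twist": [0,0,7]},
  {"xyz": [0,0,0],"twist": [0,0,14]},
  {"xyz": [0,0,0],"twist": [0,0,21]},
  {"xyz": [0,0,0],"twist": [0,0,28]},
  {"xyz": [0,0,0],"twist": [0,0,35]},
  {"xyz": [0,0,0],"twist": [0,0,41]},
  {"xyz": [0,0,0],"twist": [0,0,41]},
  {"xyz": [0,0,0],"twist": [0,0,41]},
])

```text
time: 17.47
tool_pos: [0.5446, 0.118, 0.0804]
ee_rot: [-1.57, -0.001, 1.532]
wrist_force: [0.1, 0.2, -0.2]
width: 0.0866
```

```bash
python3 - <<'E'
from m import *
o=robot.get_obs();print(o['time'],o['width'],o['wrist_force'],o['tool_pos'],np.degrees(o['ee_rot']))
ci=robot.camera_info('wrist');p,d=robot.snapshot('wrist');np.savez(f'w11.npz',**{k:np.array(v) for k,v in ci.items()})
cv2.imwrite('pics/w11.png',p[:,:,::-1])
E
```

```text
17.4667 0.08660540531252583 [ 0.05475487  0.21323223 -0.17191204] [0.54457262 0.11795059 0.08044159] [-8.99809769e+01 -5.75044118e-02  8.77934762e+01]
```

View pics/w11.png

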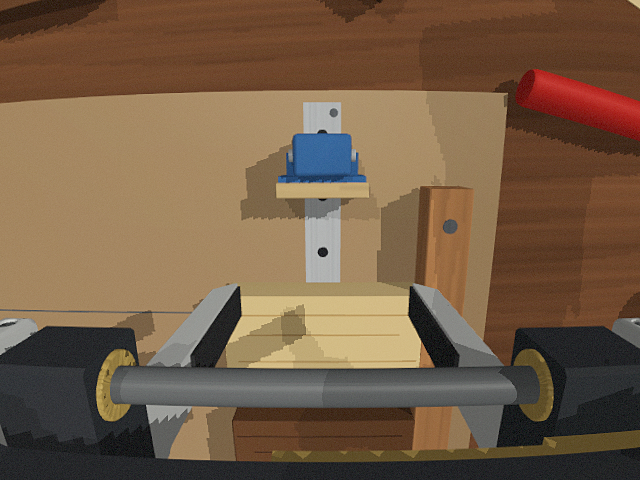

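Emit:
step_arm([
  {"xyz": [0,-0.001,-0.02],"twist": [0,0,0]},
  {"xyz": [0,-0.001,-0.045],"twist": [0,0,0]},
  {"xyz": [0,-0.001,-0.062],"twist": [0,0,0]},
  {"xyz": [0,-0.001,-0.074],"twist": [0,0,0]},
  {"xyz": [0,-0.001,-0.08],"twist": [0,0,0]},
  {"xyz": [0,-0.001,-0.08],"twist": [0,0,0]},
])

```text
time: 18.02
tool_pos: [0.5437, 0.1162, -0.0012]
ee_rot: [-1.568, 0.0, 1.534]
wrist_force: [-0.1, 0.1, 0.1]
width: 0.0866
```

Emit:
step_arm([
  {"xyz": [0.004,0,0],"twist": [0,0,0.1]},
  {"xyz": [0.008,0,0],"twist": [0,0,0.2]},
  {"xyz": [0.012,0,0],"twist": [0,0,0.2]},
  {"xyz": [0.016,-0.001,0],"twist": [0,0,0.2]},
  {"xyz": [0.02,-0.001,0],"twist": [0,0,0.2]},
  {"xyz": [0.024,-0.001,0],"twist": [0,0,0.2]},
  {"xyz": [0.028,-0.001,0],"twist": [0,0,0.2]},
  {"xyz": [0.028,-0.001,0],"twist": [0,0,0.2]},
])

```text
time: 18.68
tool_pos: [0.5741, 0.1151, 0.0005]
ee_rot: [-1.573, -0.0, 1.538]
wrist_force: [-0.1, -0.4, -0.1]
width: 0.087
```

Emit:
step_arm([
  {"xyz": [0.002,0,0],"twist": [0,0,0]},
  {"xyz": [0.004,0,0],"twist": [0,0,0]},
  {"xyz": [0.005,0,0],"twist": [0,0,0]},
  {"xyz": [0.005,0,0],"twist": [0,0,0]},
])

```text
time: 19.02
tool_pos: [0.5781, 0.1152, 0.0002]
ee_rot: [-1.571, -0.0, 1.538]
wrist_force: [-1.1, 0.1, 0.4]
width: 0.0866
```

Emit:
step_arm([
  {"xyz": [0.001,0,0],"twist": [0,0,0]},
  {"xyz": [0.002,0,0],"twist": [0,0,0]},
  {"xyz": [0.003,0,0],"twist": [0,0,0]},
  {"xyz": [0.003,0,0],"twist": [0,0,0]},
])

```text
time: 19.35
tool_pos: [0.5802, 0.1152, 0.0002]
ee_rot: [-1.569, -0.0, 1.538]
wrist_force: [-4.6, 0.4, 2.5]
width: 0.0869
```

Emit:
step_arm([
  {"xyz": [0.001,0,0],"twist": [0,0,0]},
  {"xyz": [0.002,0,0],"twist": [0,0,0]},
  {"xyz": [0.002,0,0],"twist": [0,0,0]},
])

```text
time: 19.6
tool_pos: [0.5801, 0.1152, 0.0002]
ee_rot: [-1.565, 0.0, 1.537]
wrist_force: [-9.6, -0.0, 6.2]
width: 0.0864
```

Emit:
step_arm([
  {"xyz": [-0.006,0,0],"twist": [0,0,0]},
  {"xyz": [-0.014,0,0.01],"twist": [0,0,0]},
  {"xyz": [-0.018,0,0.04],"twist": [0,0,0]},
  {"xyz": [-0.018,-0.01,0.07],"twist": [0,0,0]},
  {"xyz": [-0.018,-0.04,0.09],"twist": [0,0,-7]},
  {"xyz": [-0.018,-0.08,0.1],"twist": [0,0,-14]},
  {"xyz": [-0.018,-0.12,0.1],"twist": [0,0,-21]},
  {"xyz": [-0.018,-0.155,0.1],"twist": [0,0,-28]},
  {"xyz": [-0.018,-0.18,0.1],"twist": [0,0,-35]},
  {"xyz": [-0.018,-0.2,0.1],"twist": [0,0,-42]},
  {"xyz": [-0.018,-0.2,0.1],"twist": [0,0,-49]},
  {"xyz": [-0.018,-0.2,0.1],"twist": [0,0,-56]},
])

```text
time: 20.6
tool_pos: [0.5658, -0.0869, 0.1004]
ee_rot: [-1.573, -0.002, 0.552]
wrist_force: [0.3, -0.0, 0.7]
width: 0.0865
```

```bash
python3 - <<'E'
from m import *
o=robot.get_obs();print(o['time'],o['width'],o['wrist_force'],o['tool_pos'],np.degrees(o['ee_rot']))
for n in ('top','wrist'):
    p,d=robot.snapshot(n);cv2.imwrite(f'pics/{n}12.png',p[:,:,::-1])
a=cv2.imread('pics/top12.png');cv2.imwrite('pics/top12c.png',cv2.resize(a[135:285,200:320],None,fx=4,fy=4,interpolation=cv2.INTER_CUBIC))
C=np.array([.7437,.18]);th=np.radians(-2.03);R=np.array([[np.cos(th),-np.sin(th)],[np.sin(th),np.cos(th)]])
pts=[[-.076,-.14,.044],[-.0,-.14,.044],[-.076,-.0,.044],[-.152,-.14,.044],[-.152,-.0,.044]]
W=np.array([[*(C+R@np.array(p[:2])),p[2]] for p in pts]);q=proj('top',W);print(q.round(1),((q-[200,135])*4).round(0))
E
```

```text
20.6 0.08652836004711109 [ 0.30420321 -0.03087432  0.66402978] [ 0.56581596 -0.0869116   0.10035596] [-90.13942151  -0.11942516  31.60191417]
[[280.1 183.5]
 [281.8 153.1]
 [222.4 180.7]
 [278.4 214.4]
 [220.3 211.6]] [[321. 194.]
 [327.  72.]
 [ 90. 183.]
 [314. 317.]
 [ 81. 306.]]
```

View pics/top12c.png

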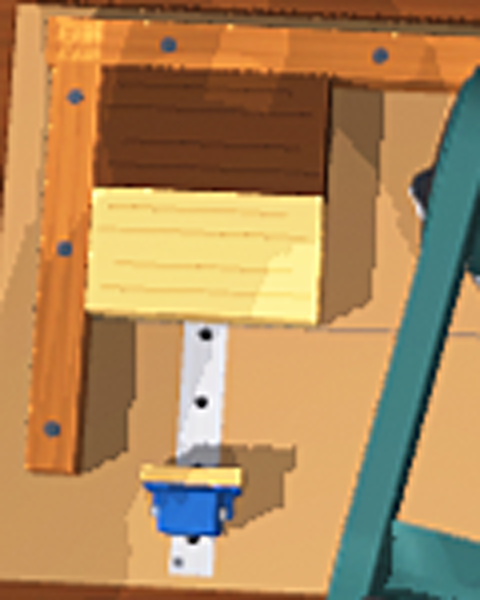

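```bash
python3 - <<'E'
from m import *
a=cv2.imread('pics/top12.png');h=cv2.cvtColor(a,cv2.COLOR_BGR2HSV).astype(int)
C=np.array([.7437,.18]);th=np.radians(-2.03);R=np.array([[np.cos(th),-np.sin(th)],[np.sin(th),np.cos(th)]])
J=lambda uv:((ray_plane('top',[uv],.044)[0,:2]-C)@R*1000).round(1)
for v in range(188,213,6):
    print(v,h[v,274:284].tolist())
for v in range(188,213,6): print(v,h[v,218:228].tolist())
# light top mask edges: gray
for v in (190,196,202,208):
    Vr=h[v,:,0]*0+h[v,:,2]
    print(v,'L/R', J((222,v)),J((279.5,v)))
for u in (235,250,265): print(u,h[176:190,u].tolist())
for u in (235,250,265): print(u,h[208:220,u].tolist())
E
```

```text
188 [[23, 118, 247], [23, 118, 248], [23, 118, 247], [23, 118, 248], [24, 118, 249], [25, 112, 255], [18, 151, 188], [15, 162, 129], [15, 141, 152], [14, 136, 158]]
194 [[21, 141, 241], [21, 141, 241], [22, 134, 244], [23, 121, 247], [24, 118, 249], [26, 108, 255], [18, 161, 184], [14, 146, 138], [14, 135, 155], [14, 137, 158]]
200 [[26, 100, 254], [26, 101, 253], [26, 101, 253], [26, 99, 254], [27, 94, 255], [28, 104, 255], [17, 163, 181], [14, 141, 141], [15, 136, 156], [15, 136, 157]]
206 [[26, 96, 254], [26, 97, 254], [26, 97, 254], [26, 96, 255], [30, 87, 255], [19, 148, 231], [16, 164, 137], [14, 139, 152], [15, 138, 159], [15, 137, 158]]
212 [[26, 96, 254], [26, 98, 254], [26, 97, 254], [27, 97, 255], [30, 80, 255], [19, 159, 236], [16, 159, 141], [15, 139, 154], [15, 140, 159], [15, 138, 159]]
188 [[13, 188, 225], [14, 188, 231], [13, 189, 218], [12, 193, 217], [14, 183, 209], [23, 125, 246], [24, 118, 249], [24, 120, 247], [24, 118, 247], [24, 119, 248]]
194 [[13, 194, 199], [13, 191, 211], [13, 190, 205], [12, 195, 218], [20, 139, 244], [24, 117, 249], [24, 116, 248], [24, 
[... 1257 characters left out ...]
 96], [15, 168, 141], [21, 128, 253], [24, 115, 252], [23, 116, 248], [23, 118, 248], [20, 142, 237], [22, 125, 245]]
235 [[24, 120, 247], [24, 118, 248], [24, 118, 248], [24, 119, 249], [25, 112, 255], [19, 145, 225], [18, 124, 162], [15, 110, 167], [15, 133, 199], [16, 139, 206], [16, 139, 205], [15, 138, 205]]
250 [[23, 123, 246], [24, 114, 248], [24, 115, 248], [24, 115, 249], [24, 115, 252], [21, 136, 240], [18, 158, 200], [17, 74, 196], [128, 9, 228], [120, 19, 136], [120, 13, 39], [126, 13, 96]]
265 [[24, 125, 252], [26, 104, 254], [27, 95, 254], [26, 97, 254], [27, 97, 254], [29, 89, 255], [21, 138, 235], [19, 149, 209], [17, 120, 187], [15, 130, 220], [15, 132, 230], [16, 133, 227]]
```

```bash
python3 - <<'E'
from m import *
a=cv2.imread('pics/top12.png');h=cv2.cvtColor(a,cv2.COLOR_BGR2HSV).astype(int)
C=np.array([.7437,.18]);th=np.radians(-2.03);R=np.array([[np.cos(th),-np.sin(th)],[np.sin(th),np.cos(th)]])
J=lambda uv,z:((ray_plane('top',[uv],z)[0,:2]-C)@R*1000).round(1)
for v in range(246,274): print(v,h[v,247].tolist(),J((247,v),.042),J((247,v),.051))
print(h[262,234:264].tolist())
ci=dict(np.load('w11.npz'));print(((ray_plane(ci,[(322,199),(322,183),(322,134)],.042)[:,:2]-C)@R*1000).round(1))
E
```

```text
246 [133, 8, 235] [-231.9  -68.9] [-232.8  -70. ]
247 [131, 11, 180] [-234.3  -69. ] [-235.2  -70.1]
248 [130, 11, 139] [-236.7  -69.2] [-237.6  -70.3]
249 [129, 13, 137] [-239.1  -69.3] [-240.   -70.4]
250 [118, 23, 145] [-241.5  -69.5] [-242.4  -70.5]
251 [11, 32, 127] [-243.9  -69.6] [-244.7  -70.7]
252 [17, 144, 232] [-246.3  -69.8] [-247.1  -70.8]
253 [22, 134, 252] [-248.7  -69.9] [-249.5  -71. ]
254 [23, 133, 255] [-251.1  -70.1] [-251.9  -71.1]
255 [19, 104, 255] [-253.5  -70.2] [-254.3  -71.3]
256 [155, 27, 121] [-255.9  -70.4] [-256.6  -71.4]
257 [108, 244, 118] [-258.3  -70.5] [-259.   -71.6]
258 [108, 208, 199] [-260.7  -70.6] [-261.4  -71.7]
259 [107, 205, 209] [-263.1  -70.8] [-263.8  -71.9]
260 [107, 204, 212] [-265.5  -70.9] [-266.1  -72. ]
261 [107, 206, 213] [-267.8  -71.1] [-268.5  -72.2]
262 [107, 205, 214] [-270.2  -71.2] [-270.9  -72.3]
263 [107, 204, 214] [-272.6  -71.4] [-273.2  -72.4]
264 [107, 202, 212] [-275.   -71.5] [-275.6  -72.6]
265 [107, 204, 213] [-277.4  -71.7] [-278.   -72.7]
266 [107, 206, 217] [-279.8  -71.8] [-280.3  -72.9]
267 [107, 208, 222] [
[... 176 characters left out ...]
3.5]
271 [124, 8, 230] [-291.7  -72.5] [-292.2  -73.6]
272 [120, 4, 241] [-294.   -72.7] [-294.5  -73.7]
273 [130, 3, 235] [-296.4  -72.8] [-296.9  -73.9]
[[17, 130, 228], [17, 133, 228], [17, 140, 234], [14, 90, 195], [111, 29, 227], [108, 114, 211], [107, 202, 201], [107, 211, 207], [107, 207, 208], [107, 206, 209], [107, 208, 210], [108, 201, 212], [107, 205, 213], [107, 205, 214], [107, 206, 213], [107, 204, 212], [107, 204, 212], [107, 205, 213], [107, 206, 217], [108, 209, 187], [109, 179, 108], [165, 7, 139], [111, 71, 126], [108, 221, 137], [3, 46, 110], [16, 143, 162], [15, 141, 165], [15, 135, 163], [15, 132, 162], [15, 133, 161]]
[[-242.3  -70.3]
 [-252.4  -70.2]
 [-282.5  -70.1]]
```

View pics/wrist12.png

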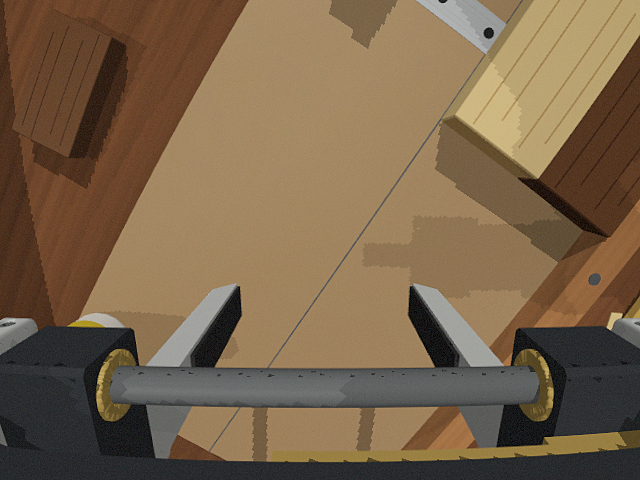

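Emit:
step_arm([
  {"xyz": [-0.012,0.018,0],"twist": [0,0,6]},
  {"xyz": [-0.026,0.041,0],"twist": [0,0,12]},
  {"xyz": [-0.041,0.065,0],"twist": [0,0,18]},
  {"xyz": [-0.056,0.09,0],"twist": [0,0,24]},
  {"xyz": [-0.072,0.115,0],"twist": [0,0,30]},
  {"xyz": [-0.088,0.14,0],"twist": [0,0,36]},
  {"xyz": [-0.103,0.164,0],"twist": [0,0,42]},
  {"xyz": [-0.117,0.187,0],"twist": [0,0,48]},
  {"xyz": [-0.131,0.203,0],"twist": [0,0,54]},
  {"xyz": [-0.131,0.208,0],"twist": [0,0,56.4]},
  {"xyz": [-0.131,0.208,0],"twist": [0,0,56.4]},
  {"xyz": [-0.131,0.208,0],"twist": [0,0,56.4]},
], fingers=255)

```text
time: 21.7
tool_pos: [0.4343, 0.1236, 0.1006]
ee_rot: [-1.573, 0.0, 1.547]
wrist_force: [0.6, -1.0, -1.0]
width: 0.0103
```

```bash
python3 - <<'E'
from m import *
o=robot.get_obs();print(o['time'],o['width'],o['wrist_force'],o['tool_pos'],np.degrees(o['ee_rot']))
ci=robot.camera_info('wrist');p,d=robot.snapshot('wrist');cv2.imwrite(f'pics/w13.png',p[:,:,::-1])
p,d=robot.snapshot('scene');cv2.imwrite(f'pics/s13.png',cv2.resize(p[150:350,180:460,::-1],None,fx=2.8,fy=2.8))
E
```

```text
21.7 0.010323232580909725 [ 0.59842416 -0.99916406 -1.01991081] [0.43425014 0.12355199 0.10056379] [-9.01077065e+01  2.52305302e-03  8.86377668e+01]
```

View pics/w13.png

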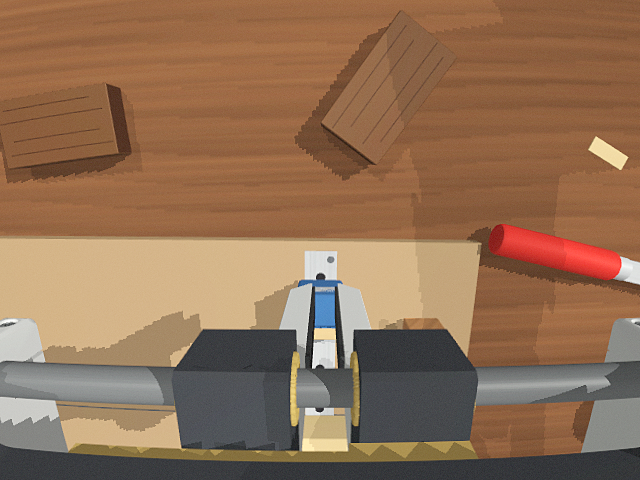

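View pics/s13.png

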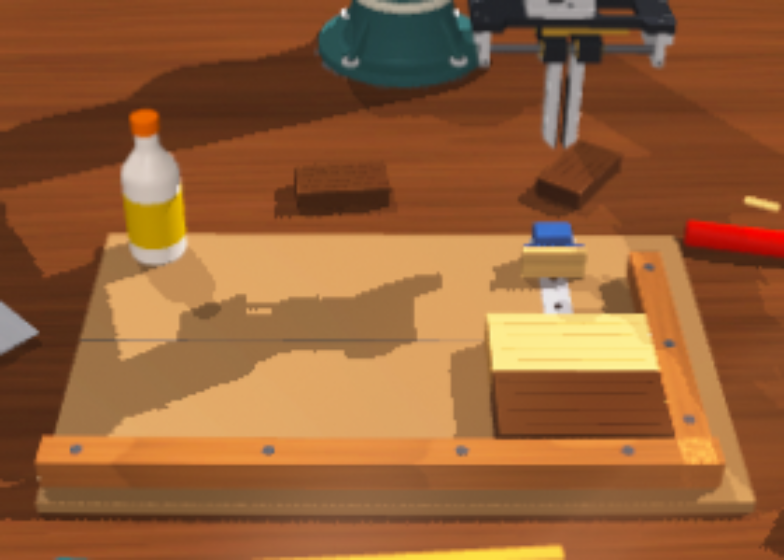

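Emit:
step_arm([
  {"xyz": [0,0,-0.02],"twist": [0,0,0]},
  {"xyz": [0,0,-0.045],"twist": [0,0,0]},
  {"xyz": [0,0,-0.067],"twist": [0,0,0]},
  {"xyz": [0,0,-0.083],"twist": [0,0,0]},
  {"xyz": [0,0,-0.094],"twist": [0,0,0]},
  {"xyz": [0,0,-0.098],"twist": [0,0,0]},
  {"xyz": [0,0,-0.098],"twist": [0,0,0]},
])

```text
time: 22.38
tool_pos: [0.4335, 0.1227, 0.0015]
ee_rot: [-1.569, 0.0, 1.544]
wrist_force: [0.0, -0.6, 0.1]
width: 0.0005
```

Emit:
step_arm([
  {"xyz": [0.006,0,0],"twist": [0,0,0]},
  {"xyz": [0.012,0,0],"twist": [0,0,0]},
  {"xyz": [0.018,-0.001,0],"twist": [0,0,0]},
  {"xyz": [0.024,-0.001,0],"twist": [0,0,0]},
  {"xyz": [0.03,-0.001,0],"twist": [0,0,0]},
  {"xyz": [0.036,-0.001,0],"twist": [0,0,0]},
])

```text
time: 22.88
tool_pos: [0.4703, 0.122, 0.0027]
ee_rot: [-1.571, 0.0, 1.545]
wrist_force: [-3.1, 0.3, 3.7]
width: 0.0005
```

Emit:
step_arm([
  {"xyz": [0.007,0,0],"twist": [0,0,0]},
  {"xyz": [0.014,-0.001,0],"twist": [0,0,0]},
  {"xyz": [0.021,-0.001,0],"twist": [0,0,0]},
  {"xyz": [0.028,-0.001,0],"twist": [0,0,0]},
  {"xyz": [0.035,-0.002,0],"twist": [0,0,0]},
  {"xyz": [0.042,-0.002,0],"twist": [0,0,0]},
  {"xyz": [0.049,-0.002,0],"twist": [0,0,0]},
  {"xyz": [0.056,-0.002,0],"twist": [0,0,0]},
  {"xyz": [0.06,-0.002,0],"twist": [0,0,0]},
  {"xyz": [0.062,-0.002,0],"twist": [0,0,0]},
])

```text
time: 23.72
tool_pos: [0.5326, 0.1196, 0.0021]
ee_rot: [-1.571, 0.001, 1.545]
wrist_force: [-3.6, -0.9, 2.2]
width: -0.0
```

Emit:
step_arm([
  {"xyz": [0.002,0,0],"twist": [0,0,0]},
  {"xyz": [0.004,0,0],"twist": [0,0,0]},
  {"xyz": [0.006,0,0],"twist": [0,0,0]},
  {"xyz": [0.006,0,0],"twist": [0,0,0]},
])

```text
time: 24.05
tool_pos: [0.5381, 0.1199, 0.0021]
ee_rot: [-1.571, 0.0, 1.545]
wrist_force: [-1.4, -1.6, -0.0]
width: 0.0006
```

Emit:
step_arm([
  {"xyz": [0.001,0,0],"twist": [0,0,0]},
  {"xyz": [0.002,0,0],"twist": [0,0,0]},
  {"xyz": [0.003,0,0],"twist": [0,0,0]},
  {"xyz": [0.004,0,0],"twist": [0,0,0]},
  {"xyz": [0.004,0,0],"twist": [0,0,0]},
])

```text
time: 24.47
tool_pos: [0.5402, 0.1199, 0.0021]
ee_rot: [-1.567, 0.001, 1.545]
wrist_force: [-6.4, -3.0, 3.0]
width: 0.0004
```

Emit:
step_arm([
  {"xyz": [0.001,-0.001,0],"twist": [0,0,0]},
  {"xyz": [0.002,-0.001,0],"twist": [0,0,0]},
  {"xyz": [0.003,-0.001,0],"twist": [0,0,0]},
  {"xyz": [0.003,-0.001,0],"twist": [0,0,0]},
])

```text
time: 24.8
tool_pos: [0.5401, 0.1199, 0.0021]
ee_rot: [-1.56, -0.001, 1.545]
wrist_force: [-14.2, -1.0, 7.7]
width: 0.0006
```

Emit:
step_arm([
  {"xyz": [-0.008,0,0],"twist": [0,0,0]},
  {"xyz": [-0.02,0,0],"twist": [0,0,0]},
  {"xyz": [-0.03,0,0.01],"twist": [0,0,0]},
  {"xyz": [-0.04,0,0.04],"twist": [0,0,0]},
  {"xyz": [-0.07,-0.03,0.08],"twist": [0,0,0]},
  {"xyz": [-0.1,-0.06,0.12],"twist": [0,0,0]},
  {"xyz": [-0.12,-0.09,0.14],"twist": [0,0,0]},
  {"xyz": [-0.13,-0.12,0.14],"twist": [0,0,0]},
  {"xyz": [-0.13,-0.14,0.14],"twist": [0,0,0]},
  {"xyz": [-0.13,-0.14,0.14],"twist": [0,0,0]},
  {"xyz": [-0.13,-0.14,0.14],"twist": [0,0,0]},
])

```text
time: 25.72
tool_pos: [0.4162, -0.0219, 0.1437]
ee_rot: [-1.577, -0.0, 1.541]
wrist_force: [-0.2, -0.1, -0.6]
width: 0.0006
```

```bash
python3 - <<'E'
from m import *
o=robot.get_obs();print(o['time'],o['width'],o['wrist_force'],o['tool_pos'],np.degrees(o['ee_rot']))
for n in ('top','scene'):
    p,d=robot.snapshot(n);cv2.imwrite(f'pics/{n}14.png',p[:,:,::-1])
a=cv2.imread('pics/top14.png');cv2.imwrite('pics/top14c.png',cv2.resize(a[135:285,200:320],None,fx=4,fy=4,interpolation=cv2.INTER_CUBIC))
h=cv2.cvtColor(a,cv2.COLOR_BGR2HSV).astype(int)
C=np.array([.7437,.18]);th=np.radians(-2.03);R=np.array([[np.cos(th),-np.sin(th)],[np.sin(th),np.cos(th)]])
J=lambda uv,z:((ray_plane('top',[uv],z)[0,:2]-C)@R*1000).round(1)
for v in range(208,236): print(v,h[v,248].tolist(),J((248,v),.042),J((248,v),.051))
for v in (160,170,180,188,200,210): print(v,h[v,276:285,2].tolist(),J((279.5,v),.044))
E
```

```text
25.7167 0.0005855671016656004 [-0.23005509 -0.13972867 -0.60553098] [ 0.41623423 -0.02191971  0.1437091 ] [-9.03335649e+01 -2.53501075e-02  8.82963113e+01]
208 [23, 125, 245] [-139.6  -65.6] [-141.2  -66.7]
209 [23, 117, 247] [-142.1  -65.8] [-143.6  -66.9]
210 [23, 118, 246] [-144.5  -65.9] [-146.1  -67. ]
211 [23, 119, 247] [-147.   -66.1] [-148.5  -67.2]
212 [24, 113, 252] [-149.4  -66.2] [-150.9  -67.3]
213 [18, 142, 214] [-151.9  -66.4] [-153.3  -67.5]
214 [18, 146, 222] [-154.3  -66.5] [-155.8  -67.6]
215 [19, 141, 235] [-156.7  -66.7] [-158.2  -67.8]
216 [20, 147, 244] [-159.2  -66.8] [-160.6  -67.9]
217 [17, 105, 214] [-161.6  -67. ] [-163.   -68.1]
218 [120, 56, 109] [-164.   -67.1] [-165.4  -68.2]
219 [108, 227, 145] [-166.5  -67.3] [-167.9  -68.4]
220 [108, 210, 174] [-168.9  -67.4] [-170.3  -68.5]
221 [107, 206, 176] [-171.3  -67.6] [-172.7  -68.7]
222 [107, 203, 178] [-173.8  -67.7] [-175.1  -68.8]
223 [108, 204, 180] [-176.2  -67.9] [-177.5  -69. ]
224 [107, 203, 181] [-178.6  -68. ] [-179.9  -69.1]
225 [108, 203, 183] [-181.1  -68.2] [-182.3  -69.3]
226 [108, 203, 183]
[... 185 characters left out ...]
.8]
230 [109, 127, 122] [-193.2  -68.9] [-194.4  -70. ]
231 [109, 95, 151] [-195.6  -69.1] [-196.8  -70.1]
232 [123, 11, 209] [-198.   -69.2] [-199.2  -70.3]
233 [144, 6, 221] [-200.4  -69.4] [-201.6  -70.4]
234 [129, 9, 197] [-202.9  -69.5] [-204.   -70.6]
235 [128, 13, 156] [-205.3  -69.6] [-206.4  -70.7]
160 [120, 119, 119, 120, 121, 127, 38, 140, 157] [ -17.6 -135.3]
170 [121, 121, 122, 123, 129, 67, 70, 145, 155] [ -42.6 -136.6]
180 [123, 122, 123, 125, 125, 45, 142, 157, 153] [ -67.4 -138. ]
188 [253, 253, 254, 255, 224, 132, 147, 153, 154] [ -87.2 -139. ]
200 [246, 247, 251, 246, 146, 140, 154, 153, 153] [-116.7 -140.6]
210 [246, 247, 255, 181, 103, 119, 124, 123, 125] [-141.2 -142. ]
```

View pics/top14c.png

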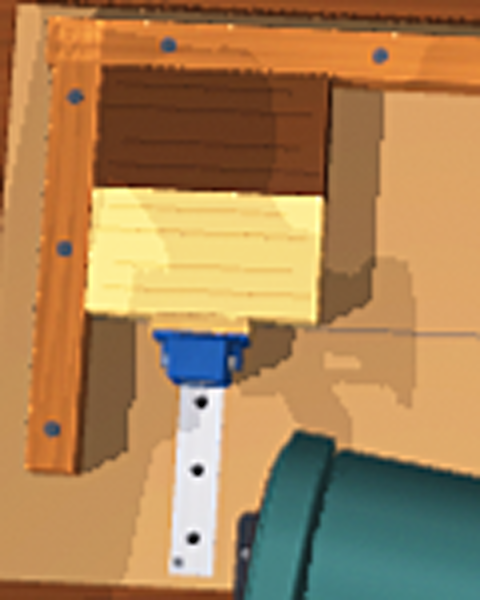

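View pics/scene14.png

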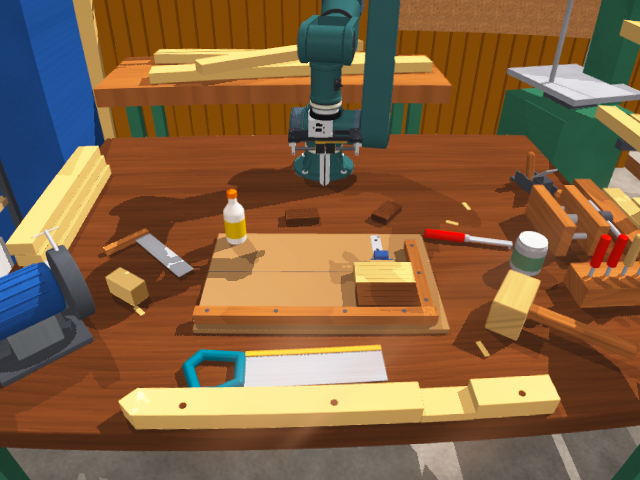

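```bash
python3 - <<'E'
from m import *
C=np.array([.7437,.18]);th=np.radians(-2.03);R=np.array([[np.cos(th),-np.sin(th)],[np.sin(th),np.cos(th)]])
def rep(name,pts):
    X=(ray_plane('top',pts,.044)[:,:2]-C)@R
    for _ in range(4):
        d,x0,r=line(X);e=np.abs((X-x0)@[-d[1],d[0]]);X=X[e<max(.0006,2.5*np.median(e))]
    ang=np.arctan(d[0]/d[1]) if abs(d[1])>abs(d[0]) else np.arctan(-d[1]/d[0])
    print(name,'centre mm',(X.mean(0)*1000).round(1),'ang rad %.4f'%ang,'n',len(X),'res mm %.2f'%(e.mean()*1000))
for im in ('top12','top14'):
    a=cv2.imread(f'pics/{im}.png');h=cv2.cvtColor(a,cv2.COLOR_BGR2HSV).astype(float);V=h[:,:,2];G=cv2.cvtColor(a,cv2.COLOR_BGR2GRAY).astype(float)
    seam=[(u,177+cross(V[177:190,u],175,True)[0]) for u in range(226,278) if cross(V[177:190,u],175,True)]
    near=[(u,208+cross(h[208:218,u,0],21.5,False)[0]) for u in list(range(226,278)) if cross(h[208:218,u,0],21.5,False)]
    rl=[(274+cross(h[v,274:284,0],21,False)[0],v) for v in range(186,212) if cross(h[v,274:284,0],21,False)]
    rd=[(276+cross(V[v,276:285],95,False)[0],v) for v in range(158,182) if cross(V[v,276:285],95,False)]
    ll=[(217+cross(h[v,217:227,0],18,True)[0],v) for v in range(186,211) if cross(h[v,217:227,0],18,True)]
    print(im)
    for n,p in (('seam',seam),('near',near),('rightL',rl),('rightD',rd),('leftL',ll)): rep(n,p)
E
```

```text
top12
seam centre mm [-76.9 -70.5] ang rad -0.0017 n 52 res mm 0.34
near centre mm [-152.3  -77.2] ang rad 0.0141 n 47 res mm 0.33
rightL centre mm [-113.  -140.2] ang rad -0.0108 n 26 res mm 0.50
rightD centre mm [ -41.5 -139.3] ang rad -0.0005 n 19 res mm 0.18
leftL centre mm [-118.4   -1.2] ang rad -0.0017 n 21 res mm 0.21
top14
seam centre mm [-76.9 -70.5] ang rad -0.0017 n 52 res mm 0.32
near centre mm [-151.8  -74.1] ang rad -0.0097 n 45 res mm 0.49
rightL centre mm [-112.5 -139.8] ang rad 0.0051 n 25 res mm 0.38
rightD centre mm [ -41.6 -139.8] ang rad -0.0007 n 20 res mm 0.20
leftL centre mm [-120.4   -1.1] ang rad 0.0123 n 21 res mm 0.19
```

Emit:
step_arm([
  {"xyz": [0,0,0],"twist": [0,0,0]},
  {"xyz": [0,0,0],"twist": [0,0,0]},
  {"xyz": [0,0,0],"twist": [0,0,0]},
  {"xyz": [0,0,0],"twist": [0,0,0]},
  {"xyz": [0,0,0],"twist": [0,0,0]},
  {"xyz": [0,0,0],"twist": [0,0,0]},
], fingers=150)

```text
time: 26.32
tool_pos: [0.4148, -0.0205, 0.1421]
ee_rot: [-1.57, -0.0, 1.546]
wrist_force: [0.3, -0.2, -0.7]
width: 0.0365
```

```bash
python3 - <<'E'
from bench import robot
print(robot.get_obs()['wrist_force']);print(robot.close_job())
E
```

```text
[ 0.32411797 -0.24992795 -0.71340578]
the job is handed in; nothing more can be done
None
```

I handed the job in at about 26 s. The dark board is home in the far left corner, and the light board is packed edge to edge in front of it. The blue jaw was pushed up against the pair to about 14 N. I slid each board while gripped until its end met the left fence, then pushed it toward the far fence with the two spread fingers.

**Last checks (top camera):**

| Check | Measured (from the fence) | Ideal |
|---|---|---|
| Seam between the boards, from the far fence | 76.9 mm | 76 mm |
| Light board's near edge, from the far fence | 151.8 mm | 152 mm |
| Both right ends, from the left fence | 139.8 mm | 140 mm |

- **Squareness:** the seam read within 0.002 rad. The light board's other edges read up to 0.012 rad, with changing shadows across them.
- **Jaw:** its plate hides its own front face. Its closing rests on the contact force and its visible rear edge, at about joint value 0.110.
- **Glue bottle, chisel, tin, try square and offcut:** they looked unmoved in the final scene picture, but I did not measure them.

**What disagreed:** the real fingertips stood about 27 mm higher than the reported TCP pose and the 8 mm figure imply. Because of that, the first grasp closed in the air above the dark board without moving it. I corrected for the offset after checking two views.

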